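# Rotate the glaze stock on a roller lane

### The job

Rotate the stock of glaze jars: take the oldest jar, the one at the low front end of the sloped roller lane, stand it in the square pocket of the wooden holding block and leave it there with its cap undone all the way, ready for use. The new jars on the table came with loose caps: screw each cap tight (the pocket keeps a jar from turning) and load the jar upright into the lane from its high end, behind the older stock. The older jars behind the oldest stay in the lane, and everything else on the table stays where it is.

Things in the scene. Friction and masses are not known exactly. Their poses are not given: they have to be found in the camera images.
- lane: Sloped lane of free rollers, open above and at its high end. Origin: deck centre, 66 mm above the table. x points up the slope (0.21 rad, away from the robot), z square to the deck. Deck: x -125 mm (face of the 20 mm high front stop) to +138; rails 10 mm high, 46 apart inside, 58 outside. Jars stand square to it in single file and slide down against the stop or the jar ahead; six fit.
- block: Fixed wooden holding block 75 x 75 x 22 mm with a square pocket 45 x 45 mm from above, its floor 8 mm above the table, walls 14 mm high above that floor. Origin: under its centre on the table; sides along its x and y.
- pocket (a point): Centre of the pocket's floor, 8 mm above the table.
- old1: The oldest jar: at the start the front one in the lane, against the stop at the low end. White jar, brown label on its -x side: square body 40 x 40 x 48 mm, round black cap 35 across from 50 to 62 mm, across its top a grip rib 10 wide, 32 long, up to 76 mm. 0.1 to 0.25 kg. Origin: centre of the underside; z up through the cap.
- old2: An older jar in the lane, just behind the oldest. White jar, brown label on its -x side: square body 40 x 40 x 48 mm, round black cap 35 across from 50 to 62 mm, across its top a grip rib 10 wide, 32 long, up to 76 mm. 0.1 to 0.25 kg. Origin: centre of the underside; z up through the cap.
- old3: An older jar in the lane, behind old2. White jar, brown label on its -x side: square body 40 x 40 x 48 mm, round black cap 35 across from 50 to 62 mm, across its top a grip rib 10 wide, 32 long, up to 76 mm. 0.1 to 0.25 kg. Origin: centre of the underside; z up through the cap.
- new1: A new jar, upright on the table at the start, its cap partly undone; may be absent. White jar, brown label on its -x side: square body 40 x 40 x 48 mm, round black cap 35 across from 50 to 62 mm, across its top a grip rib 10 wide, 32 long, up to 76 mm. 0.1 to 0.25 kg. Origin: centre of the underside; z up through the cap.
- new2: A new jar, upright on the table at the start, its cap partly undone; may be absent. White jar, brown label on its -x side: square body 40 x 40 x 48 mm, round black cap 35 across from 50 to 62 mm, across its top a grip rib 10 wide, 32 long, up to 76 mm. 0.1 to 0.25 kg. Origin: centre of the underside; z up through the cap.
- new3: A new jar, upright on the table at the start, its cap partly undone; may be absent. White jar, brown label on its -x side: square body 40 x 40 x 48 mm, round black cap 35 across from 50 to 62 mm, across its top a grip rib 10 wide, 32 long, up to 76 mm. 0.1 to 0.25 kg. Origin: centre of the underside; z up through the cap.
- old1_cap (a joint): Turn of the cap of old1, rad: 0 = tight (rib along the jar's x), grows anticlockwise seen from above as it is undone, stops at 1.2 = fully undone. The cap is captive: it never comes off or rises, and stays as left. It takes 0.04 N m; a jar in the pocket is kept from turning after some play (0.3 rad at most).
- old2_cap (a joint): Turn of the cap of old2, rad: 0 = tight (rib along the jar's x), grows anticlockwise seen from above as it is undone, stops at 1.2 = fully undone. The cap is captive: it never comes off or rises, and stays as left. It takes 0.04 N m; a jar in the pocket is kept from turning after some play (0.3 rad at most).
- old3_cap (a joint): Turn of the cap of old3, rad: 0 = tight (rib along the jar's x), grows anticlockwise seen from above as it is undone, stops at 1.2 = fully undone. The cap is captive: it never comes off or rises, and stays as left. It takes 0.04 N m; a jar in the pocket is kept from turning after some play (0.3 rad at most).
- new1_cap (a joint): Turn of the cap of new1, rad: 0 = tight (rib along the jar's x), grows anticlockwise seen from above as it is undone, stops at 1.2 = fully undone. The cap is captive: it never comes off or rises, and stays as left. It takes 0.04 N m; a jar in the pocket is kept from turning after some play (0.3 rad at most).
- new2_cap (a joint): Turn of the cap of new2, rad: 0 = tight (rib along the jar's x), grows anticlockwise seen from above as it is undone, stops at 1.2 = fully undone. The cap is captive: it never comes off or rises, and stays as left. It takes 0.04 N m; a jar in the pocket is kept from turning after some play (0.3 rad at most).
- new3_cap (a joint): Turn of the cap of new3, rad: 0 = tight (rib along the jar's x), grows anticlockwise seen from above as it is undone, stops at 1.2 = fully undone. The cap is captive: it never comes off or rises, and stays as left. It takes 0.04 N m; a jar in the pocket is kept from turning after some play (0.3 rad at most).
- dish: Bystander: a small terracotta bowl, 84 mm across the rim, 35 high mm. Origin: underside.
- tile: Bystander: a flat terracotta test tile 60 x 60 x 8 mm. Origin: underside.
- brush: Bystander: a wooden-handled glaze brush lying flat, about 200 mm. Origin: underside.
- plaster_bat: Bystander: a square white plaster slab 110 x 110 x 18 mm. Origin: underside.
- cup: Bystander: a white ceramic cup, 72 across, 75 high mm. Origin: underside.
- round_jar: Bystander: a round amber glass jar, 70 across, 90 high, not part of the stock; sizes in mm. Origin: underside.
Not all that is in view belongs to the job. What is shaped like the new1 but blue or orange is not meant.

How it is judged:
By the outcome, as a careful person would: the job done as asked, in the order asked, and still so for the second after the job is handed in, with the robot touching nothing.
Of new1, new2, new3 only 2 to 3 are there at a start; the rules pass over those that are not, and their reading is None.
At some moment in a run one of new1, new2, new3 may be knocked a few centimetres aside while the robot is not near it.
It also fails if it takes over 210 s, if anything falls off the work surface, if the arm or the gripper's body presses on something with over 40 N, if the wrist force passes 120 N, or if a joint passes its speed limit or range.

### The arm

A 6-joint arm with a two-finger parallel gripper is mounted at the origin on the work surface. World frame = base frame: x ahead of the robot, y to its left, z up, the work surface at z = 0. Lengths are in m, angles in rad, forces in N, time in s.
With the tool pointing down it reaches from about 0.35 to 0.95 m from the base axis. Payload 17.4 kg.
Tool frame: the origin (TCP) lies at the very end of the fingers, on their centre line; the grasp point (between the pads) lies 19 mm behind it; z points along the fingers, y is the line along which they close (so a half turn about z gives the same grasp; the last joint's range is limited). The gripper opens to 93 mm and grips with 3 to 60 N. Pads are 15 mm wide; open, the fingers measure 128 mm over their backs; the gripper's body (75 mm by 188 mm) begins 65 mm behind the grasp point.
Start: joints at [1.234, 0.116, 1.442, -0, 1.584, -0.038], TCP at [0.199, 0.645, 0.219] pointing down, gripper open.
Joint ranges: [-2.83, 2.83], [-0.83, 2.19], [0.07, 2.5], [-1.14, 4.28], [0.01, 3], [-2.97, 2.97]. Speed limits (rad/s): [1.89, 1.89, 2.22, 3.14, 3.14, 3.14].

### API

Orientations are given as a unit quaternion [w, x, y, z].
In Python, from bench import bot, cams gives the robot as it stands.
- The arm moves only by the shell command python3 -m pendant 'ROWS' [FORCE]. ROWS is JSON, a list of rows, each an object of numbers: "x", "y", "z": the shift along the world's x, y, z in m; "wx", "wy", "wz": the turn, a rotation vector about the world's x, y, z in degrees; "claw": the closure in counts, from 0 (fully open) to 255 (shut). A call has 1 to 8 rows; each row is the pose to reach, as a shift and turn from the pose commanded when the call began; what a row does not reach only later rows make up. A row lasts 1/8 s, in which the tool goes at most 62.5 mm and 10.7 degrees, less where a joint would pass 70% of its speed; a pose out of reach is approached as far as the arm can. A call with a gripper value outside its range is refused whole. The fingers move at their own pace and stop on an object; FORCE is the grip in N (left out, the last holds). Time passes only in rows, so rows that repeat a pose let the fingers close. It gives the time, the measured TCP pose, the force, the opening and the grip force at its end, in the units of the state.
- bot.state(): the state, without advancing time (a new reading comes with each control period).
- cams.get_image(name): name is "scene" or "top" or "wrist"; returns (picture, depth): 384x512x3 uint8, red, green, blue; 384x512 float32, m along the optical axis (not along the pixel's ray), 0 where there is no reading.
- cams.camera_model(name): a dict with "fx", "fy", "cx", "cy" (pixels), "extrinsics" (4x4, takes a point from camera to world coordinates); the wrist camera has in their place "mount" (4x4, takes a point from camera to tool coordinates, whose origin is the TCP and whose axes are the flange's). Camera axes: x right, y up, looking along -z (the intrinsics and any distortion apply to the point x, -y, -z); pixel columns grow to the right and rows downward; lengths in m; the calibration is good to about 2 mm. A picture is of the moment at which its call begins: read the wrist's pose just before it. camera_model takes no time and is no camera call.
- bot.job_done(): hands the job in; it is judged then, once.
The state is a dict: "time": time; "joint_pos": joint angles; "qvel": joint speeds; "effort": joint torques, N m; "position": TCP position; "ee_rot": TCP orientation; "ft_force": force on the tool from outside, world axes, zero at the start; "moment": the same for the moment, N m; "grip_width": opening from 0.0 (shut) to 1.0 (fully open); "gripper_force": force on a finger pad.
Only numpy, scipy, OpenCV 4.12 (cv2) and the standard library are available. Lean on these libraries where they do the work, as an engineer would, in place of code of your own. Each camera call takes 0.05 s, during which the arm holds its last target. There are 200 camera calls.

## Working session

There is one attempt and no reset: what is moved stays moved. The work goes in short steps, Python scripts to look and compute and a shell command to move; the robot and the scene stay as the last step left them, time stands still between calls to the robot, and variables do not carry over. Pictures are saved under pics/ and viewed, at most 14 in all, crops included, and the job is handed in when it is done.

```bash
mkdir -p pics; ls
cat > h.py <<'E'
import numpy as np,cv2,json
from scipy.spatial.transform import Rotation as R
from bench import bot,cams
def snap(n,f=None):
    s=bot.state(); p,d=cams.get_image(n); m=cams.camera_model(n)
    if n=='wrist':
        q=s['ee_rot'];T=np.eye(4);T[:3,:3]=R.from_quat([q[1],q[2],q[3],q[0]]).as_matrix();T[:3,3]=s['position'];E=T@np.array(m['mount'])
    else:E=np.array(m['extrinsics'])
    np.savez('last_%s.npz'%n,p=p,d=d,E=E,k=[m['fx'],m['fy'],m['cx'],m['cy']])
    if f:cv2.imwrite('pics/'+f,p[...,::-1])
    return p,d
def cloud(n):
    z=np.load('last_%s.npz'%n);fx,fy,cx,cy=z['k'];d=z['d'];v,u=np.mgrid[:d.shape[0],:d.shape[1]]
    P=np.stack([(u-cx)/fx*d,-(v-cy)/fy*d,-d],-1)
    W=P@z['E'][:3,:3].T+z['E'][:3,3];W[d<=0]=np.nan;return W
def proj(n,X):
    z=np.load('last_%s.npz'%n);fx,fy,cx,cy=z['k'];P=(np.atleast_2d(X)-z['E'][:3,3])@z['E'][:3,:3]
    return np.c_[cx+fx*P[:,0]/-P[:,2],cy-fy*P[:,1]/-P[:,2]]
E
python3 - <<'E'
from h import *
for n in['top','scene']:
    snap(n,n+'0.png');m=cams.camera_model(n);print({k:np.round(v,3).tolist() if k!='name' else v for k,v in m.items() if not isinstance(v,str)})
print(bot.state())
E
```

```text
pics
{'fx': 367.334, 'fy': 367.334, 'cx': 261.69, 'cy': 190.499, 'extrinsics': [[-0.016, 0.994, -0.108, 0.477], [-1.0, -0.018, -0.019, 0.004], [-0.021, 0.108, 0.994, 1.025], [0.0, 0.0, 0.0, 1.0]]}
{'fx': 414.463, 'fy': 414.463, 'cx': 256.109, 'cy': 191.728, 'extrinsics': [[0.838, -0.323, 0.441, 1.015], [0.546, 0.512, -0.663, -0.689], [-0.012, 0.796, 0.605, 0.714], [0.0, 0.0, 0.0, 1.0]]}
{'time': 0.1, 'joint_pos': array([ 1.23420848e+00,  1.16460713e-01,  1.44216933e+00,  1.80190431e-05,
        1.58400897e+00, -3.78050695e-02]), 'qvel': array([ 0.00068351, -0.00163607, -0.00162358,  0.0007648 , -0.00238335,
       -0.00021659]), 'effort': array([ 5.46147086e-03, -7.22895670e+01, -6.23850060e+01,  7.83785549e-02,
        2.27880495e-02, -7.41359895e-05]), 'position': array([0.19864024, 0.64492831, 0.21798179]), 'ee_rot': array([-1.06217822e-04,  1.48836196e-01,  9.88861726e-01, -5.12363180e-04]), 'ft_force': array([-0.31368446, -0.07204038, -0.13938218]), 'moment': array([-0.02060847, -0.0149762 ,  0.00749358]), 'gripper_force': 0.0, 'grip_width': 0.999512162240311}
```

View pics/top0.png

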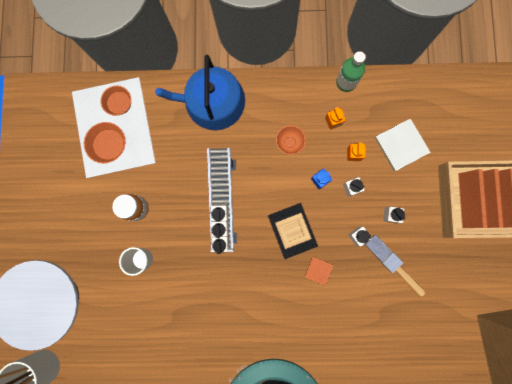

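View pics/scene0.png

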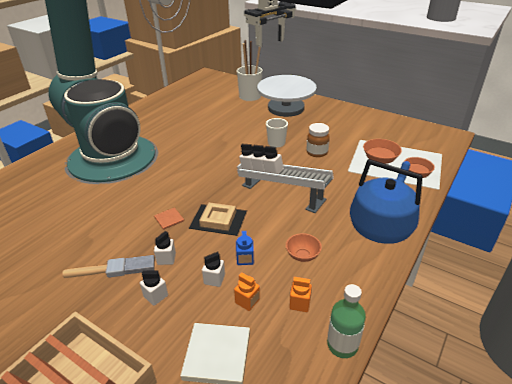

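The top view shows the lane from (221,245) at its low end to (218,150) at its high end, with three jars at the low end. The block is at (293,232) on a mat. The new jars are at (355,186), (396,214) and (361,236), and the blue and orange decoys lie near (320,178), (336,117) and (357,151). The scene view agrees.

Run:
```python
from h import *
p=np.load('last_top.npz')['p'];W=cloud('top')
a=cv2.resize(p[140:260,195:325],None,fx=4,fy=4,interpolation=2);b=cv2.resize(p[170:250,340:410],None,fx=4,fy=4,interpolation=2)
c=np.zeros((480,800,3),np.uint8);c[:480,:520]=a;c[:320,520:800]=b;cv2.imwrite('pics/crop0.png',c[...,::-1])
for n,(u,v) in dict(tab=(300,300),blockwood=(300,212),pf=(293,232),n1=(355,186),n2=(396,214),n3=(361,236),o1=(219,245),o2=(219,229),o3=(218,214),deckhi=(218,155),dish=(290,140),kettle=(213,98),spout=(163,93),handle=(207,75)).items(): print(n,np.round(W[v,u],3))
# caps: dark pixels, heights 0.045+
g=p.max(2);Z=W[...,2]
m=((g<70)&(Z>.04)).astype(np.uint8);n,l,s,ce=cv2.connectedComponentsWithStats(m)
for i in range(1,n):
    if 15<s[i,4]<400:print(s[i],ce[i].round(1),np.round(np.nanmedian(W[l==i],0),3), np.nanmax(Z[l==i]).round(3))
```

```text
tab [ 0.288 -0.076 -0.   ]
blockwood [ 0.527 -0.083 -0.   ]
pf [ 0.472 -0.061  0.009]
n1 [ 0.589 -0.222  0.069]
n2 [ 0.514 -0.326  0.064]
n3 [ 0.459 -0.23   0.075]
o1 [0.444 0.127 0.121]
o2 [0.483 0.126 0.125]
o3 [0.519 0.127 0.137]
deckhi [0.674 0.133 0.088]
dish [ 0.73  -0.059  0.007]
kettle [0.817 0.142 0.117]
spout [0.837 0.274 0.108]
handle [0.852 0.147 0.178]
[205  55   9  65 322] [207.8  84.8] [0.835 0.148 0.175] 0.181
[351 180  12  11 104] [356.3 185.2] [ 0.59  -0.226  0.069] 0.08
[212 208  12  13 112] [217.9 213.8] [0.52  0.127 0.127] 0.14
[392 208  12  12 115] [397.5 214.2] [ 0.514 -0.327  0.067] 0.08
[213 224  12  14 117] [218.2 229.8] [0.48  0.128 0.122] 0.132
[357 231  13  12 111] [362.9 236.3] [ 0.459 -0.237  0.065] 0.082
[213 239  12  14 125] [218.8 245.5] [0.442 0.128 0.109] 0.124
[  6 372  25  12  68] [ 18.1 378.2] [0.142 0.599 0.132] 0.176
[262 380  29   4  88] [274.6 381.8] [ 0.123 -0.001  0.116] 0.134
```

View pics/crop0.png

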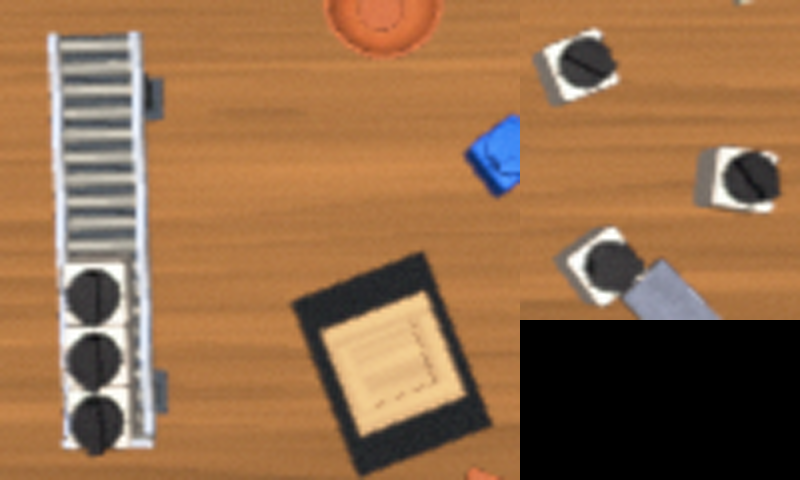

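The crop shows the ribs of the lane jars running along the lane. The block is turned about 20° in yaw, and the brush touches the lower-right side of the new jar at (361,236). Next I measure yaws and the lane fit.

```bash
cat >> h.py <<'E'
def pts(ns=('top','scene')): return np.concatenate([cloud(n).reshape(-1,3) for n in ns])
def rect(P): 
    (c,s,a)=cv2.minAreaRect((P[:,:2]*1000).astype(np.float32)); return np.round(c,1),np.round(s,1),round(a%90,1)
def sel(P,c,r,z0,z1): return P[(np.hypot(*(P[:,:2]-c).T)<r)&(P[:,2]>z0)&(P[:,2]<z1)]
def pca(Q):
    m=Q[:,:2].mean(0);w,v=np.linalg.eigh(np.cov(Q[:,:2].T));return m.round(4),round(np.degrees(np.arctan2(v[1,1],v[0,1]))%180,1),np.sqrt(w*12).round(4)
E
python3 - <<'E'
from h import *
for ns in (('top',),('scene',)):
    print(ns)
    P=pts(ns)
    for n,c in dict(n1=(.59,-.226),n2=(.514,-.327),n3=(.459,-.234)).items():
        Q=sel(P,c,.04,.02,.09);r=sel(P,c,.035,.068,.085);print(n,len(Q),rect(Q),len(r),pca(r) if len(r)>3 else 0,np.nanmax(Q[:,2]))
    B=sel(P,(.472,-.061),.06,.015,.03);print('block',len(B),rect(B),np.median(B[:,2]))
    L=P[(P[:,0]>.555)&(P[:,0]<.72)&(abs(P[:,1]-.13)<.06)&(P[:,2]>.05)&(P[:,2]<.13)]
    A=np.c_[L[:,:2],np.ones(len(L))];k=np.ones(len(L),bool)
    for _ in range(8):
        c=np.linalg.lstsq(A[k],L[k,2],rcond=None)[0];e=L[:,2]-A@c;k=abs(e)<.006
    print('lane',len(L),c,'slope',np.arctan(np.hypot(*c[:2])),k.mean());
    T=P[(P[:,0]>.38)&(P[:,0]<.75)&(abs(P[:,1]-.13)<.06)&(P[:,2]>.045)];e=T[:,2]-np.c_[T[:,:2],np.ones(len(T))]@c
    T=T[(abs(e)<.012)];print(rect(T),T.min(0),T.max(0))
    xs=np.arange(T[:,0].min(),T[:,0].max(),.03)
    for x in xs:
        s=T[abs(T[:,0]-x-.015)<.015];print(np.round([x+.015,s[:,1].min(),s[:,1].max()],4),end=' ')
    K=P[(P[:,0]>.7)&(P[:,0]<.95)&(P[:,1]>.02)&(P[:,1]<.3)&(P[:,2]>.02)];print('\nkettle',K.min(0),K[(K[:,1]<.2)][:,:].min(0))
E
```

```text
('top',)
n1 260 (array([ 591.5, -225.1]), array([40. , 38.9]), 19.3) 59 (array([ 0.5922, -0.2261]), np.float64(61.3), array([0.0119, 0.0324])) 0.08004618824566345
n2 282 (array([ 514.3, -329.4]), array([39.4, 39.8]), 82.1) 62 (array([ 0.5138, -0.3304]), np.float64(32.3), array([0.0113, 0.0336])) 0.08023761043182631
n3 270 (array([ 453.9, -237.4]), array([52.1, 39.9]), 26.3) 54 (array([ 0.4582, -0.2368]), np.float64(88.3), array([0.0099, 0.0345])) 0.08183312292405531
block 498 (array([476.5, -59.3]), array([74.9, 74.8]), 20.1) 0.022487463142136788
lane 1243 [ 0.21486762  0.0235293  -0.05721496] slope 0.21287708055388074 0.5534995977473853
(array([563. , 130.7]), array([260.7,  58.8]), 0.5) [0.43285362 0.10104743 0.04503901] [0.69349629 0.16095057 0.10476469]
[0.4479 0.1021 0.158 ] [0.4779 0.101  0.1593] [0.5079 0.1014 0.159 ] [0.5379 0.1015 0.1598] [0.5679 0.1019 0.1589] [0.5979 0.102  0.1601] [0.6279 0.1022 0.1594] [0.6579 0.102  0.161 ] [0.6879 0.1025 0.16  ] 
kettle [0.75808329 0.0671502  0.02534806] [0.75808329 0.0671502  0.02534806]
('scene',)
n1 512 (array([ 594.4, -229.8]), arr
[... 304 characters left out ...]
, array([41.8, 37.9]), 38.9) 85 (array([ 0.4607, -0.2396]), np.float64(87.7), array([0.0119, 0.0348])) 0.07908060299008379
block 473 (array([477. , -59.8]), array([76., 79.]), 20.4) 0.02189324712445717
lane 1012 [ 0.21087078  0.09311091 -0.06445674] slope 0.22655532201208664 0.558300395256917
(array([563. , 129.6]), array([262.9,  63.3]), 0.4) [0.43177911 0.09765563 0.04506992] [0.69451314 0.162101   0.10643856]
[0.4468 0.0983 0.114 ] [0.4768 0.0979 0.1149] [0.5068 0.0994 0.115 ] [0.5368 0.0977 0.1584] [0.5668 0.0982 0.158 ] [0.5968 0.0985 0.1612] [0.6268 0.0991 0.1603] [0.6568 0.0989 0.1593] [0.6868 0.0988 0.1621] 
kettle [0.75959189 0.06279891 0.02002912] [0.75959189 0.06279891 0.02002912]
```

```bash
python3 -m pendant '[{"x":0.2,"y":-0.44,"z":0.03,"wz":-80},{"x":0.2,"y":-0.44,"z":0.03,"wz":-80},{"x":0.2,"y":-0.44,"z":0.03,"wz":-80},{"x":0.2,"y":-0.44,"z":0.03,"wz":-80},{"x":0.2,"y":-0.44,"z":0.03,"wz":-80},{"x":0.2,"y":-0.44,"z":0.03,"wz":-80},{"x":0.2,"y":-0.44,"z":0.03,"wz":-80},{"x":0.2,"y":-0.44,"z":0.03,"wz":-80}]' 40
cat >> h.py <<'E'
def pose():
    s=bot.state();q=s['ee_rot'];M=R.from_quat([q[1],q[2],q[3],q[0]]);return s['position'],M
def to(x,y,z,yaw,pitch=0):
    """pitch: tool tilt about lane y so that tool axis = deck normal"""
    p,M=pose()
    Y=np.radians(yaw);D=R.from_matrix(np.array([[-np.sin(Y),np.cos(Y),0],[np.cos(Y),np.sin(Y),0],[0,0,-1]]).T)  # columns x,y,z ; y=(cos,sin)
    D=R.from_matrix(np.c_[[-np.sin(Y),np.cos(Y),0],[np.cos(Y),np.sin(Y),0],[0,0,-1]])
    D=R.from_euler('y',-pitch)*D
    rv=(D*M.inv()).as_rotvec(degrees=True)
    print('d',np.round(np.array([x,y,z])-p,4),'rot',rv.round(1))
def where():
    s=bot.state();p,M=pose();m=M.as_matrix();print(round(s['time'],1),p.round(4),'yaw',np.degrees(np.arctan2(m[1,1],m[0,1])).round(1),'tilt z',m[:,2].round(3),'q',np.degrees(s['joint_pos']).round(0),'f',s['ft_force'].round(1),'mz',s['moment'].round(3),'w',round(s['grip_width']*93,1),round(s['gripper_force'],1))
E
python3 -c "
from h import *
where();to(.593,-.2275,.2,-69.5)"
```

```text
0.1 [0.1986 0.6449 0.218 ] yaw 72.9 tilt z [-0.    -0.001 -1.   ] q [71.  7. 83.  0. 91. -2.] f [-0.3 -0.1 -0.1] mz [-0.021 -0.015  0.007] w 93.0 0.0
d [ 0.3944 -0.8724 -0.018 ] rot [-0.000e+00 -1.000e-01 -1.424e+02]invalid input
```

```bash
python3 -m pendant '[{"x":0.2,"y":-0.44,"z":0.03,"wx":0,"wy":0,"wz":-80,"claw":0},{"x":0.2,"y":-0.44,"z":0.03,"wx":0,"wy":0,"wz":-80,"claw":0},{"x":0.2,"y":-0.44,"z":0.03,"wx":0,"wy":0,"wz":-80,"claw":0},{"x":0.2,"y":-0.44,"z":0.03,"wx":0,"wy":0,"wz":-80,"claw":0},{"x":0.2,"y":-0.44,"z":0.03,"wx":0,"wy":0,"wz":-80,"claw":0},{"x":0.2,"y":-0.44,"z":0.03,"wx":0,"wy":0,"wz":-80,"claw":0},{"x":0.2,"y":-0.44,"z":0.03,"wx":0,"wy":0,"wz":-80,"claw":0},{"x":0.2,"y":-0.44,"z":0.03,"wx":0,"wy":0,"wz":-80,"claw":0}]' 40; python3 -c "
from h import *
where();to(.593,-.2275,.2,-69.5)"
```

```text
time: 1.1
position: [0.3991, 0.2029, 0.2488]
ee_rot: [0.0, 0.751, 0.66, 0.0]
ft_force: [0.1, -0.9, -0.4]
grip_width: 1.001
gripper_force: 0.0
1.1 [0.3991 0.2029 0.2488] yaw -7.4 tilt z [ 0.  0. -1.] q [ 24. -23. 106.  -0.  97.  31.] f [ 0.1 -0.9 -0.4] mz [-0.048  0.013 -0.017] w 93.1 0.0
d [ 0.1939 -0.4304 -0.0488] rot [  0.    0.  -62.1]
```

```bash
python3 -m pendant '[{"x":0.194,"y":-0.43,"z":-0.05,"wx":0,"wy":0,"wz":-62,"claw":0},{"x":0.194,"y":-0.43,"z":-0.05,"wx":0,"wy":0,"wz":-62,"claw":0},{"x":0.194,"y":-0.43,"z":-0.05,"wx":0,"wy":0,"wz":-62,"claw":0},{"x":0.194,"y":-0.43,"z":-0.05,"wx":0,"wy":0,"wz":-62,"claw":0},{"x":0.194,"y":-0.43,"z":-0.05,"wx":0,"wy":0,"wz":-62,"claw":0},{"x":0.194,"y":-0.43,"z":-0.05,"wx":0,"wy":0,"wz":-62,"claw":0},{"x":0.194,"y":-0.43,"z":-0.05,"wx":0,"wy":0,"wz":-62,"claw":0},{"x":0.194,"y":-0.43,"z":-0.05,"wx":0,"wy":0,"wz":-62,"claw":0}]'; python3 -c "
from h import *
snap('wrist','w1.png');where();P=pts(('wrist',));r=sel(P,(.593,-.2275),.05,.067,.085);print(pca(r),r[:,2].max());Q=sel(P,(.593,-.2275),.05,.03,.09);print(rect(Q));Q=sel(P,(.593,-.2275),.05,.044,.055);print(rect(Q))
to(.593,-.2275,.02,-69.5)"
```

```text
time: 2.1
position: [0.593, -0.2275, 0.1974]
ee_rot: [-0.0, 0.984, 0.18, -0.001]
ft_force: [0.6, 0.7, 0.2]
grip_width: 1.001
gripper_force: 0.0
2.1 [ 0.5937 -0.2299  0.1964] yaw -69.3 tilt z [-0.002 -0.    -1.   ] q [-23.   2.  89.  -0.  89.  46.] f [-1.  -1.2 -2.1] mz [-0.074  0.186 -0.039] w 93.3 0.0
(array([ 0.592 , -0.2263]), np.float64(62.0), array([0.0109, 0.0328])) 0.07799106314741672
(array([ 591.9, -226.7]), array([39.6, 38.9]), 19.7)
(array([ 591.7, -226.6]), array([38.8, 38.8]), 18.8)
d [-0.0007  0.0024 -0.1764] rot [ 0.  -0.1 -0.2]
```

View pics/w1.png

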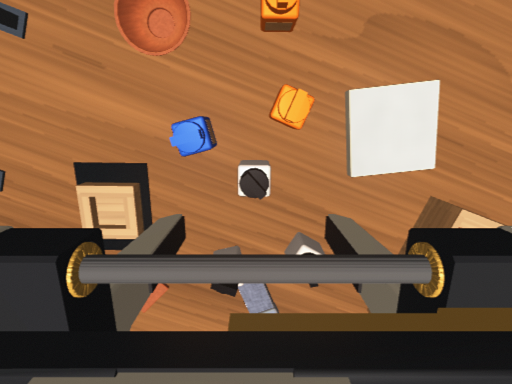

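The wrist view shows new1 at (254,180), clear of its neighbours, with the block at (110,210). Its position agrees with the top camera, so I descend and grip.

```bash
python3 -m pendant '[{"x":-0.001,"y":0.001,"z":-0.09,"wx":0,"wy":0,"wz":0,"claw":0},{"x":-0.001,"y":0.001,"z":-0.15,"wx":0,"wy":0,"wz":0,"claw":0},{"x":-0.001,"y":0.001,"z":-0.178,"wx":0,"wy":0,"wz":0,"claw":0},{"x":-0.001,"y":0.001,"z":-0.178,"wx":0,"wy":0,"wz":0,"claw":0},{"x":-0.001,"y":0.001,"z":-0.178,"wx":0,"wy":0,"wz":0,"claw":255},{"x":-0.001,"y":0.001,"z":-0.178,"wx":0,"wy":0,"wz":0,"claw":255},{"x":-0.001,"y":0.001,"z":-0.178,"wx":0,"wy":0,"wz":0,"claw":255},{"x":-0.001,"y":0.001,"z":-0.178,"wx":0,"wy":0,"wz":0,"claw":255}]' 40; python3 -c "
from h import *
where()
to(.477,-.0595,.11,-69.8);to(.477,-.0595,.03,-69.8)"
```

```text
time: 3.15
position: [0.592, -0.224, 0.0215]
ee_rot: [0.0, 0.983, 0.181, 0.0]
ft_force: [-0.5, -0.2, -0.4]
grip_width: 0.618
gripper_force: 0.0
3.1 [ 0.592  -0.224   0.0215] yaw -69.1 tilt z [ 0.001 -0.    -1.   ] q [-23.   8. 100.  -0.  72.  46.] f [-0.5 -0.2 -0.4] mz [-0.05   0.167  0.033] w 57.5 0.0
d [-0.115   0.1645  0.0885] rot [ 0.   0.1 -0.7]
d [-0.115   0.1645  0.0085] rot [ 0.   0.1 -0.7]
```

```bash
python3 -m pendant '[{"x":0,"y":0,"z":0,"wx":0,"wy":0,"wz":0,"claw":255},{"x":0,"y":0,"z":0,"wx":0,"wy":0,"wz":0,"claw":255},{"x":0,"y":0,"z":0,"wx":0,"wy":0,"wz":0,"claw":255},{"x":0,"y":0,"z":0,"wx":0,"wy":0,"wz":0,"claw":255},{"x":0,"y":0,"z":0.04,"wx":0,"wy":0,"wz":0,"claw":255},{"x":0,"y":0,"z":0.09,"wx":0,"wy":0,"wz":0,"claw":255},{"x":0,"y":0,"z":0.09,"wx":0,"wy":0,"wz":0,"claw":255}]'; python3 -c "
from h import *
where();where()
to(.477,-.0595,.11,-69.8)"
```

```text
time: 4.03
position: [0.5932, -0.2244, 0.1147]
ee_rot: [0.002, 0.983, 0.181, 0.002]
ft_force: [-0.4, -0.1, -1.8]
grip_width: 0.422
gripper_force: 40.0
4.0 [ 0.5932 -0.2244  0.1147] yaw -69.1 tilt z [ 0.005 -0.002 -1.   ] q [-23.   4.  95.   0.  81.  46.] f [-0.4 -0.1 -1.8] mz [ 0.024  0.157 -0.021] w 39.3 40.0
4.0 [ 0.5932 -0.2244  0.1147] yaw -69.1 tilt z [ 0.005 -0.002 -1.   ] q [-23.   4.  95.   0.  81.  46.] f [-0.4 -0.1 -1.8] mz [ 0.024  0.157 -0.021] w 39.3 40.0
d [-0.1162  0.1649 -0.0047] rot [ 0.1  0.3 -0.7]
```

```bash
python3 -m pendant '[{"x":-0.06,"y":0.082,"z":-0.005,"wx":0,"wy":0,"wz":-0.7,"claw":255},{"x":-0.115,"y":0.165,"z":-0.005,"wx":0,"wy":0,"wz":-0.7,"claw":255},{"x":-0.115,"y":0.165,"z":-0.005,"wx":0,"wy":0,"wz":-0.7,"claw":255},{"x":-0.115,"y":0.165,"z":-0.02,"wx":0,"wy":0,"wz":-0.7,"claw":255},{"x":-0.115,"y":0.165,"z":-0.05,"wx":0,"wy":0,"wz":-0.7,"claw":255},{"x":-0.115,"y":0.165,"z":-0.062,"wx":0,"wy":0,"wz":-0.7,"claw":255},{"x":-0.115,"y":0.165,"z":-0.062,"wx":0,"wy":0,"wz":-0.7,"claw":255},{"x":-0.115,"y":0.165,"z":-0.062,"wx":0,"wy":0,"wz":-0.7,"claw":255}]'; python3 -c "
from h import *
where();snap('wrist');P=pts(('wrist',));
z=np.load('last_wrist.npz');p=z['p'];c=proj('wrist',[.477,-.0595,.022])[0];print(c);u,v=c.astype(int);cv2.imwrite('pics/w2.png',cv2.resize(p[max(v-90,0):v+90,max(u-120,0):u+120],None,fx=3,fy=3)[...,::-1])
to(.477,-.0595,.0295,-69.8)"
```

```text
time: 5.03
position: [0.4772, -0.0593, 0.0493]
ee_rot: [0.0, 0.985, 0.175, 0.0]
ft_force: [-0.2, 0.0, -1.9]
grip_width: 0.43
gripper_force: 40.0
5.0 [ 0.4772 -0.0593  0.0493] yaw -69.8 tilt z [ 0. -0. -1.] q [-10. -13. 117.  -0.  75.  60.] f [-0.2  0.  -1.9] mz [-0.052  0.111  0.053] w 40.0 40.0
[254.89781239 214.23798522]
d [-0.0003 -0.0003 -0.0199] rot [0.  0.1 0. ]
```

View pics/w2.png

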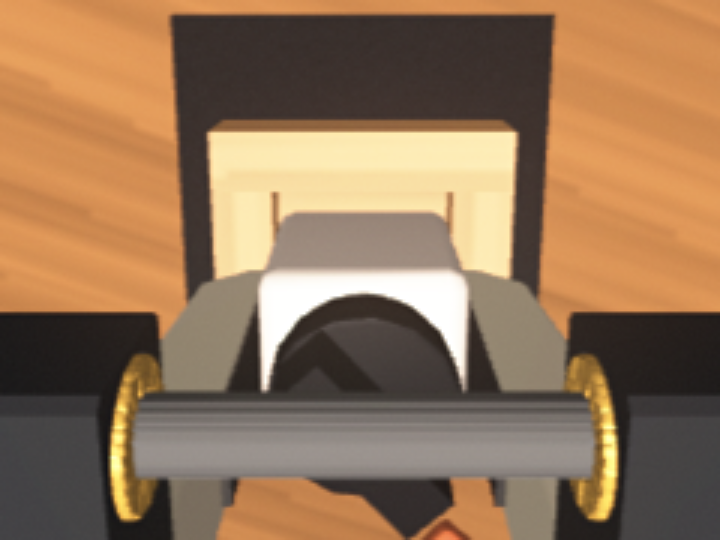

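The jar is centred over the pocket: its lower edges, at about 280 and 445 in the crop, lie between the pocket edges at 275 and 450. I lower it.

```bash
python3 -m pendant '[{"x":0,"y":0,"z":-0.007,"wx":0,"wy":0,"wz":0,"claw":255},{"x":0,"y":0,"z":-0.013,"wx":0,"wy":0,"wz":0,"claw":255},{"x":0,"y":0,"z":-0.018,"wx":0,"wy":0,"wz":0,"claw":255},{"x":0,"y":0,"z":-0.018,"wx":0,"wy":0,"wz":0,"claw":255},{"x":0,"y":0,"z":-0.018,"wx":0,"wy":0,"wz":0,"claw":255}]'; python3 -c "
from h import *
where()"
```

```text
time: 5.7
position: [0.4768, -0.0589, 0.0308]
ee_rot: [0.0, 0.985, 0.175, 0.0]
ft_force: [-0.5, 0.7, -1.3]
grip_width: 0.431
gripper_force: 40.0
5.7 [ 0.4768 -0.0589  0.0308] yaw -69.8 tilt z [ 0. -0. -1.] q [-10. -11. 118.   0.  73.  60.] f [-0.5  0.7 -1.3] mz [-0.016  0.087  0.037] w 40.1 40.0
```

```bash
python3 -m pendant '[{"x":0,"y":0,"z":0,"wx":0,"wy":0,"wz":0,"claw":90},{"x":0,"y":0,"z":0,"wx":0,"wy":0,"wz":0,"claw":90},{"x":0,"y":0,"z":0.03,"wx":0,"wy":0,"wz":0,"claw":90},{"x":0,"y":0,"z":0.07,"wx":0,"wy":0,"wz":0,"claw":90},{"x":0,"y":0,"z":0.07,"wx":0,"wy":0,"wz":20,"claw":110},{"x":0,"y":0,"z":0.07,"wx":0,"wy":0,"wz":30,"claw":140},{"x":0,"y":0,"z":0.07,"wx":0,"wy":0,"wz":41.5,"claw":160},{"x":0,"y":0,"z":0.07,"wx":0,"wy":0,"wz":41.5,"claw":160}]'; python3 -c "
from h import *
where();snap('wrist');
z=np.load('last_wrist.npz');p=z['p'];c=proj('wrist',[.477,-.0595,.07])[0];print(c);u,v=c.astype(int);cv2.imwrite('pics/w3.png',cv2.resize(p[max(v-90,0):v+90,max(u-120,0):u+120],None,fx=3,fy=3)[...,::-1])
P=pts(('wrist',));r=sel(P,(.477,-.0595),.03,.075,.09);print(len(r),pca(r),r[:,2].max());
snap('top');P=pts(('top',));r=sel(P,(.477,-.0595),.03,.075,.09);print(len(r))"
```

```text
time: 6.7
position: [0.4768, -0.0589, 0.1008]
ee_rot: [0.0, 0.857, 0.515, 0.0]
ft_force: [-0.4, -0.2, 0.1]
grip_width: 0.376
gripper_force: 0.0
6.7 [ 0.4768 -0.0589  0.1008] yaw -28.0 tilt z [ 0. -0. -1.] q [-10. -15. 114.  -0.  81.  18.] f [-0.4 -0.2  0.1] mz [-0.07   0.078  0.013] w 34.9 0.0
[254.85771716 212.58477245]
623 (array([ 0.4758, -0.0583]), np.float64(62.2), array([0.0101, 0.034 ])) 0.08555287977371301
0
```

View pics/w3.png

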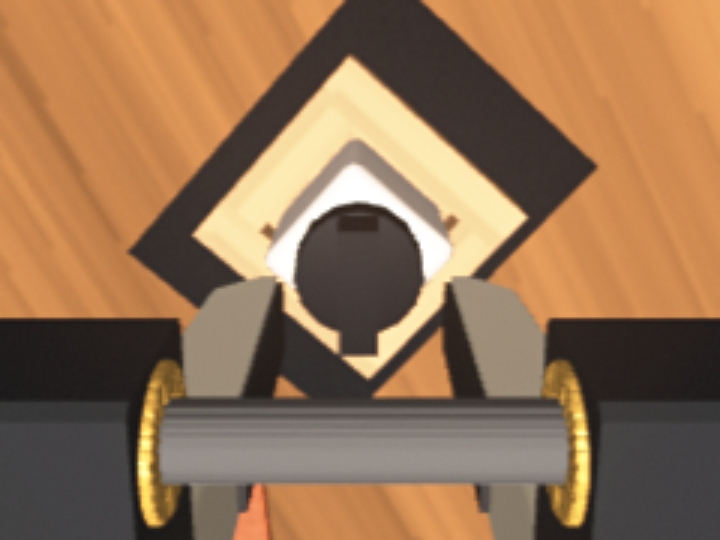

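The rib points straight up in this view, at (358,215)–(358,350), aligned between the fingers. I descend, grip it and tighten.

```bash
python3 -m pendant '[{"x":0,"y":0,"z":-0.015,"wx":0,"wy":0,"wz":0,"claw":160},{"x":0,"y":0,"z":-0.0275,"wx":0,"wy":0,"wz":0,"claw":160},{"x":0,"y":0,"z":-0.0275,"wx":0,"wy":0,"wz":0,"claw":255},{"x":0,"y":0,"z":-0.0275,"wx":0,"wy":0,"wz":0,"claw":255},{"x":0,"y":0,"z":-0.0275,"wx":0,"wy":0,"wz":0,"claw":255},{"x":0,"y":0,"z":-0.0275,"wx":0,"wy":0,"wz":0,"claw":255},{"x":0,"y":0,"z":-0.0275,"wx":0,"wy":0,"wz":0,"claw":255},{"x":0,"y":0,"z":-0.0275,"wx":0,"wy":0,"wz":0,"claw":255}]' 30 | tail -2
python3 -m pendant '[{"x":0,"y":0,"z":0,"wx":0,"wy":0,"wz":-10,"claw":255},{"x":0,"y":0,"z":0,"wx":0,"wy":0,"wz":-20,"claw":255},{"x":0,"y":0,"z":0,"wx":0,"wy":0,"wz":-30,"claw":255},{"x":0,"y":0,"z":0,"wx":0,"wy":0,"wz":-38,"claw":255},{"x":0,"y":0,"z":0,"wx":0,"wy":0,"wz":-38,"claw":255},{"x":0,"y":0,"z":0,"wx":0,"wy":0,"wz":-38,"claw":255}]' | tail -2; python3 -c "
from h import *
where()"
```

```text
grip_width: 0.103
gripper_force: 30.0
grip_width: 0.1
gripper_force: 30.0
8.6 [ 0.4767 -0.059   0.0732] yaw -66.1 tilt z [ 0. -0. -1.] q [-10. -14. 116.  -0.  78.  56.] f [-1.6 -1.1  0.9] mz [-0.284  0.257  0.026] w 9.3 30.0
```

```bash
python3 -m pendant '[{"x":0,"y":0,"z":0,"wx":0,"wy":0,"wz":-4,"claw":255},{"x":0,"y":0,"z":0,"wx":0,"wy":0,"wz":-8,"claw":255},{"x":0,"y":0,"z":0,"wx":0,"wy":0,"wz":-8,"claw":255}]' | tail -2; python3 -c "
from h import *
where()"
```

```text
grip_width: 0.104
gripper_force: 30.0
8.9 [ 0.4767 -0.059   0.0732] yaw -74.2 tilt z [ 0. -0. -1.] q [-10. -14. 116.  -0.  78.  64.] f [-1.  -0.4  0.6] mz [-0.369  0.176  0.021] w 9.6 30.0
```

```bash
for i in 1; do python3 -m pendant '[{"x":0,"y":0,"z":0,"wx":0,"wy":0,"wz":-4,"claw":255},{"x":0,"y":0,"z":0,"wx":0,"wy":0,"wz":-4,"claw":255}]' | tail -2;python3 -c "
from h import *
where()";python3 -m pendant '[{"x":0,"y":0,"z":0,"wx":0,"wy":0,"wz":-4,"claw":255},{"x":0,"y":0,"z":0,"wx":0,"wy":0,"wz":-4,"claw":255}]' | tail -2;python3 -c "
from h import *
where()";python3 -m pendant '[{"x":0,"y":0,"z":0,"wx":0,"wy":0,"wz":-4,"claw":255},{"x":0,"y":0,"z":0,"wx":0,"wy":0,"wz":-4,"claw":255}]' | tail -2; done; python3 -c "
from h import *
where()"
```

```text
grip_width: 0.105
gripper_force: 30.0
9.2 [ 0.4767 -0.0591  0.0731] yaw -78.2 tilt z [-0. -0. -1.] q [-10. -14. 116.  -0.  78.  68.] f [-1.6 -3.5  1.7] mz [-0.813  0.416  0.106] w 9.8 30.0
grip_width: 0.107
gripper_force: 30.9
9.4 [ 0.4766 -0.0591  0.0732] yaw -82.1 tilt z [-0. -0. -1.] q [-10. -14. 116.  -0.  78.  72.] f [-2.3 -3.7  2.4] mz [-0.995  0.642  0.388] w 9.9 30.9
grip_width: 0.11
gripper_force: 32.1
9.7 [ 0.4768 -0.059   0.0732] yaw -86.1 tilt z [ 0. -0. -1.] q [-10. -14. 116.  -0.  78.  76.] f [-0.1 -4.6  1.7] mz [-0.831  0.444  0.584] w 10.2 32.1
```

```bash
python3 -m pendant '[{"x":0,"y":0,"z":0,"wx":0,"wy":0,"wz":4,"claw":255},{"x":0,"y":0,"z":0,"wx":0,"wy":0,"wz":6,"claw":130},{"x":0,"y":0,"z":0,"wx":0,"wy":0,"wz":6,"claw":90},{"x":0,"y":0,"z":0,"wx":0,"wy":0,"wz":6,"claw":90},{"x":0,"y":0,"z":0.03,"wx":0,"wy":0,"wz":8,"claw":90},{"x":0,"y":0,"z":0.04,"wx":0,"wy":0,"wz":10,"claw":90},{"x":0,"y":0,"z":0.04,"wx":0,"wy":0,"wz":10,"claw":90}]' | tail -2;python3 -c "
from h import *
where();snap('wrist');
z=np.load('last_wrist.npz');p=z['p'];c=proj('wrist',[.477,-.0595,.07])[0];u,v=c.astype(int);cv2.imwrite('pics/w4.png',cv2.resize(p[max(v-90,0):v+90,max(u-120,0):u+120],None,fx=3,fy=3)[...,::-1])
P=pts(('wrist',));r=sel(P,(.477,-.0595),.03,.075,.09);print(len(r),pca(r),r[:,2].max());r=sel(P,(.477,-.0595),.04,.05,.062);print(rect(r))"
```

```text
grip_width: 0.639
gripper_force: 0.0
10.6 [ 0.477  -0.0589  0.1134] yaw -76.3 tilt z [ 0.001 -0.    -1.   ] q [-10. -16. 113.   0.  82.  66.] f [ 0.3  1.  -0.6] mz [-0.01   0.157 -0.039] w 59.5 0.0
539 (array([ 0.4767, -0.0591]), np.float64(12.8), array([0.0099, 0.0338])) 0.08552507896177147
(array([476.1, -59.5]), array([39.1, 39.5]), 12.3)
```

View pics/w4.png

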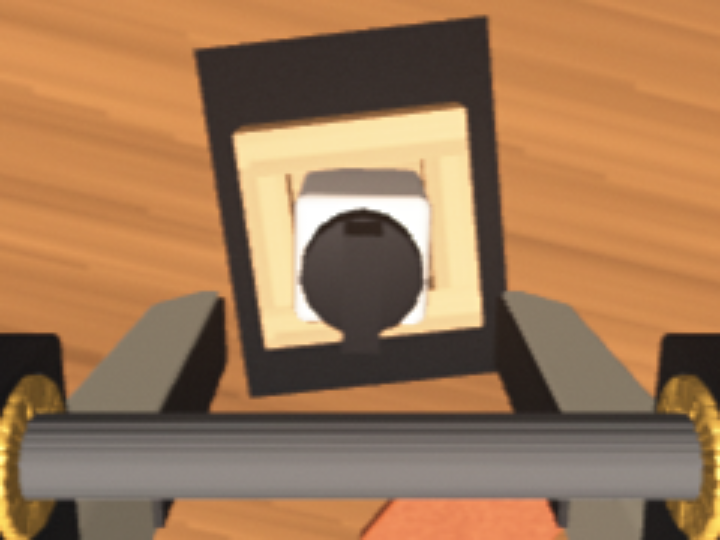

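The cap is tight: the rib is at 12.8° and the body at 12.3°. Now I grip the body.

```bash
cat >> h.py <<'E'
def lane(s,h,off=.0225):
    u=np.array([.978,.0066,.2085]);n=np.array([-.2085,0,.978]);t=np.array([.560,.1303,.066])+s*u+(h+off)*n
    print('lane s%.3f h%.3f'%(s,h),t.round(4));to(*t,-89.6,.21)
E
python3 -m pendant '[{"x":0,"y":0,"z":-0.045,"wx":0,"wy":0,"wz":-1.2,"claw":90},{"x":0,"y":0,"z":-0.083,"wx":0,"wy":0,"wz":-1.2,"claw":90},{"x":0,"y":0,"z":-0.083,"wx":0,"wy":0,"wz":-1.2,"claw":255},{"x":0,"y":0,"z":-0.083,"wx":0,"wy":0,"wz":-1.2,"claw":255},{"x":0,"y":0,"z":-0.083,"wx":0,"wy":0,"wz":-1.2,"claw":255},{"x":0,"y":0,"z":-0.083,"wx":0,"wy":0,"wz":-1.2,"claw":255},{"x":0,"y":0,"z":-0.083,"wx":0,"wy":0,"wz":-1.2,"claw":255}]' 40 | tail -2;
python3 -c "
from h import *
where()"
python3 -m pendant '[{"x":0,"y":0,"z":0.03,"wx":0,"wy":0,"wz":0,"claw":255},{"x":0,"y":0,"z":0.08,"wx":0,"wy":0,"wz":0,"claw":255},{"x":0,"y":0,"z":0.13,"wx":0,"wy":0,"wz":0,"claw":255},{"x":0.02,"y":0.05,"z":0.17,"wx":0,"wy":0,"wz":-5,"claw":255},{"x":0.02,"y":0.05,"z":0.17,"wx":0,"wy":0,"wz":-12,"claw":255},{"x":0.02,"y":0.05,"z":0.17,"wx":0,"wy":0,"wz":-12,"claw":255}]' | tail -2;python3 -c "
from h import *
where();lane(.024,.1);lane(.024,.002)
snap('top');P=pts(('top',))
for n,c in dict(n2=(.514,-.33),n3=(.459,-.238)).items():
  r=sel(P,c,.045,.068,.085);print(n,pca(r) if len(r)>5 else 'gone')"
```

```text
grip_width: 0.427
gripper_force: 40.0
11.5 [ 0.4776 -0.0591  0.0317] yaw -77.5 tilt z [ 0.002 -0.    -1.   ] q [-10. -12. 118.  -0.  73.  67.] f [-0.8 -0.1  6.3] mz [-0.023  0.258  0.039] w 39.7 40.0
grip_width: 0.426
gripper_force: 40.0
12.2 [ 0.4968 -0.0085  0.2007] yaw -89.4 tilt z [ 0.001 -0.    -1.   ] q [ -4. -16. 105.   0.  90.  86.] f [-0.1 -0.5 -1.1] mz [-0.01   0.173  0.014] w 39.6 40.0
lane s0.024 h0.100 [0.5579 0.1305 0.1908]
d [ 0.0611  0.139  -0.0099] rot [  0.  -12.   -0.2]
lane s0.024 h0.002 [0.5784 0.1305 0.095 ]
d [ 0.0816  0.139  -0.1057] rot [  0.  -12.   -0.2]
n2 (array([ 0.5141, -0.3302]), np.float64(32.9), array([0.0113, 0.0337]))
n3 (array([ 0.4582, -0.237 ]), np.float64(89.1), array([0.0098, 0.0339]))
```

```bash
python3 -m pendant '[{"x":0.03,"y":0.05,"z":0.01,"wx":0,"wy":-6,"wz":0,"claw":255},{"x":0.05,"y":0.1,"z":0.01,"wx":0,"wy":-12,"wz":0,"claw":255},{"x":0.061,"y":0.139,"z":-0.0,"wx":0,"wy":-12,"wz":0,"claw":255},{"x":0.061,"y":0.139,"z":-0.01,"wx":0,"wy":-12,"wz":0,"claw":255},{"x":0.061,"y":0.139,"z":-0.01,"wx":0,"wy":-12,"wz":0,"claw":255}]' | tail -2;python3 -c "
from h import *
where();lane(.024,.02,.0235);lane(.024,.002,.0235)"
```

```text
grip_width: 0.428
gripper_force: 40.0
12.9 [0.5571 0.1293 0.1887] yaw -89.5 tilt z [ 0.206 -0.001 -0.979] q [ 12. -13. 105.  -3.  77. 102.] f [-0.   0.7 -1. ] mz [-0.009  0.294  0.018] w 39.8 40.0
lane s0.024 h0.020 [0.5744 0.1305 0.1135]
d [ 0.0173  0.0012 -0.0752] rot [ 0.1 -0.2 -0.2]
lane s0.024 h0.002 [0.5782 0.1305 0.0959]
d [ 0.0211  0.0012 -0.0928] rot [ 0.1 -0.2 -0.2]
```

```bash
python3 -m pendant '[{"x":0.009,"y":0,"z":-0.04,"wx":0,"wy":0,"wz":0,"claw":255},{"x":0.017,"y":0,"z":-0.077,"wx":0,"wy":0,"wz":0,"claw":255},{"x":0.017,"y":0,"z":-0.077,"wx":0,"wy":0,"wz":0,"claw":255},{"x":0.02,"y":0,"z":-0.09,"wx":0,"wy":0,"wz":0,"claw":255},{"x":0.0205,"y":0,"z":-0.093,"wx":0,"wy":0,"wz":0,"claw":255},{"x":0.0205,"y":0,"z":-0.093,"wx":0,"wy":0,"wz":0,"claw":255}]' | tail -2;python3 -c "
from h import *
where();lane(.024,.0,.0235);
snap('scene');p=np.load('last_scene.npz')['p'];c=proj('scene',[.57,.13,.1])[0].astype(int);cv2.imwrite('pics/s1.png',cv2.resize(p[c[1]-60:c[1]+60,c[0]-80:c[0]+80],None,fx=4,fy=4,interpolation=2)[...,::-1])"
```

```text
grip_width: 0.427
gripper_force: 40.0
13.7 [0.5784 0.1301 0.0978] yaw -89.5 tilt z [ 0.209  0.    -0.978] q [ 11.  -8. 109.  -3.  67. 102.] f [ 0.7 -1.1 -1.8] mz [ 0.009  0.301 -0.074] w 39.7 40.0
lane s0.024 h0.000 [0.5786 0.1305 0.094 ]
d [ 0.0002  0.0004 -0.0038] rot [ 0.   0.  -0.1]
```

View pics/s1.png

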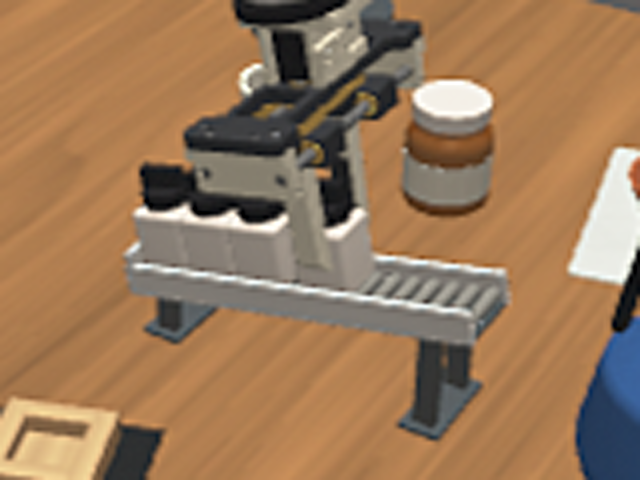

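New1 sits between the rails right behind old3, almost down. I lower the last few millimetres, release and rise square to the deck.

```bash
python3 -m pendant '[{"x":0.001,"y":0,"z":-0.003,"wx":0,"wy":0,"wz":0,"claw":255},{"x":0.001,"y":0,"z":-0.0035,"wx":0,"wy":0,"wz":0,"claw":255},{"x":0.001,"y":0,"z":-0.0035,"wx":0,"wy":0,"wz":0,"claw":130},{"x":0.001,"y":0,"z":-0.0035,"wx":0,"wy":0,"wz":0,"claw":90},{"x":0.001,"y":0,"z":-0.0035,"wx":0,"wy":0,"wz":0,"claw":90},{"x":-0.009,"y":0,"z":0.045,"wx":0,"wy":0,"wz":0,"claw":90},{"x":-0.02,"y":0,"z":0.1,"wx":0,"wy":0,"wz":0,"claw":60},{"x":-0.02,"y":0,"z":0.11,"wx":0,"wy":0,"wz":0,"claw":0}]' | tail -3;python3 -c "
from h import *
where();snap('top');P=pts(('top',))
for n,c in dict(n2=(.514,-.33),n3=(.459,-.238)).items():
  r=sel(P,c,.045,.068,.085);print(n,pca(r),rect(sel(P,c,.045,.03,.085)))
to(.459,-.238,.17,-51)
to(.514,-.3305,.17,-97.7)"
```

```text
ft_force: [0.2, -0.8, -0.2]
grip_width: 0.818
gripper_force: 0.0
14.7 [0.5589 0.1304 0.2116] yaw -89.5 tilt z [ 0.213  0.001 -0.977] q [ 12. -14. 103.  -3.  78. 102.] f [ 0.2 -0.8 -0.2] mz [0.022 0.28  0.036] w 76.0 0.0
n2 (array([ 0.514 , -0.3302]), np.float64(33.2), array([0.0116, 0.0333])) (array([ 514.4, -329. ]), array([38.9, 39.9]), 84.6)
n3 (array([ 0.4581, -0.2369]), np.float64(89.4), array([0.0099, 0.0337])) (array([ 458.3, -237.2]), array([40.4, 39.6]), 34.3)
d [-0.0999 -0.3683 -0.0406] rot [-4.2 11.8 38.4]
d [-0.0449 -0.4608 -0.0406] rot [ 0.8 12.2 -8.2]
```

```bash
python3 -m pendant '[{"x":-0.045,"y":-0.46,"z":-0.03,"wx":0.8,"wy":12.1,"wz":-7.2,"claw":0},{"x":-0.045,"y":-0.46,"z":-0.03,"wx":0.8,"wy":12.1,"wz":-7.2,"claw":0},{"x":-0.045,"y":-0.46,"z":-0.03,"wx":0.8,"wy":12.1,"wz":-7.2,"claw":0},{"x":-0.045,"y":-0.46,"z":-0.03,"wx":0.8,"wy":12.1,"wz":-7.2,"claw":0},{"x":-0.045,"y":-0.46,"z":-0.03,"wx":0.8,"wy":12.1,"wz":-7.2,"claw":0},{"x":-0.045,"y":-0.46,"z":-0.03,"wx":0.8,"wy":12.1,"wz":-7.2,"claw":0},{"x":-0.045,"y":-0.46,"z":-0.03,"wx":0.8,"wy":12.1,"wz":-7.2,"claw":0},{"x":-0.045,"y":-0.46,"z":-0.03,"wx":0.8,"wy":12.1,"wz":-7.2,"claw":0}]' | tail -3; python3 -m pendant '[{"x":0,"y":0,"z":-0.02,"wx":0,"wy":0,"wz":0,"claw":0},{"x":0,"y":0,"z":-0.02,"wx":0,"wy":0,"wz":0,"claw":0},{"x":0,"y":0,"z":-0.02,"wx":0,"wy":0,"wz":0,"claw":0}]'|head -2; python3 -c "
from h import *
where();snap('wrist');P=pts(('wrist',));c=(.514,-.33)
r=sel(P,c,.05,.067,.085);print(pca(r),r[:,2].max());print(rect(sel(P,c,.045,.03,.085)),rect(sel(P,c,.045,.044,.055)))
to(.514,-.3302,.021,-97)"
```

```text
ft_force: [-0.2, 0.9, 1.0]
grip_width: 0.998
gripper_force: 0.0
time: 16.12
position: [0.5136, -0.3286, 0.1571]
16.1 [ 0.5136 -0.3286  0.1571] yaw -96.7 tilt z [-0.002  0.001 -1.   ] q [-35.  -0.  95.  -0.  85.  62.] f [-0.5 -0.3  0.1] mz [0.004 0.098 0.015] w 92.7 0.0
(array([ 0.5146, -0.3309]), np.float64(34.0), array([0.0109, 0.0331])) 0.07827125980165642
(array([ 513.7, -330.9]), array([40. , 40.4]), 80.2) (array([ 514.1, -331.2]), array([39.4, 39.9]), 82.5)
d [ 0.0003 -0.0014 -0.1366] rot [-0.  -0.1 -0.3]
```

```bash
python3 -m pendant '[{"x":0,"y":-0.002,"z":-0.06,"wx":0,"wy":0,"wz":-1,"claw":0},{"x":0,"y":-0.002,"z":-0.12,"wx":0,"wy":0,"wz":-1,"claw":40},{"x":0,"y":-0.002,"z":-0.1365,"wx":0,"wy":0,"wz":-1,"claw":80},{"x":0,"y":-0.002,"z":-0.1365,"wx":0,"wy":0,"wz":-1,"claw":255},{"x":0,"y":-0.002,"z":-0.1365,"wx":0,"wy":0,"wz":-1,"claw":255},{"x":0,"y":-0.002,"z":-0.1365,"wx":0,"wy":0,"wz":-1,"claw":255},{"x":0,"y":-0.002,"z":-0.1365,"wx":0,"wy":0,"wz":-1,"claw":255},{"x":0,"y":-0.002,"z":-0.1365,"wx":0,"wy":0,"wz":-1,"claw":255}]' 40 | tail -2; python3 -c "
from h import *
where()"
python3 -m pendant '[{"x":0,"y":0,"z":0,"wx":0,"wy":0,"wz":0,"claw":255},{"x":0,"y":0,"z":0,"wx":0,"wy":0,"wz":0,"claw":255},{"x":0,"y":0,"z":0.05,"wx":0,"wy":0,"wz":0,"claw":255},{"x":0,"y":0,"z":0.1,"wx":0,"wy":0,"wz":0,"claw":255},{"x":0,"y":0.06,"z":0.12,"wx":0,"wy":0,"wz":10,"claw":255},{"x":0,"y":0.12,"z":0.12,"wx":0,"wy":0,"wz":20,"claw":255},{"x":0,"y":0.12,"z":0.12,"wx":0,"wy":0,"wz":20,"claw":255}]'  | tail -3; python3 -c "
from h import *
where();to(.477,-.0595,.05,-69.8)"
```

```text
grip_width: 0.429
gripper_force: 39.8
17.2 [ 0.5137 -0.3322  0.0221] yaw -97.8 tilt z [-0. -0. -1.] q [-35.   6. 102.  -0.  72.  62.] f [-0.3  1.6  7.1] mz [ 0.25   0.335 -0.062] w 39.9 39.8
ft_force: [0.5, -0.6, -0.6]
grip_width: 0.427
gripper_force: 39.8
18.1 [ 0.5133 -0.209   0.1415] yaw -77.4 tilt z [-0.001  0.    -1.   ] q [-25.  -7. 103.  -0.  84.  53.] f [ 0.5 -0.6 -0.6] mz [-0.106  0.169  0.004] w 39.8 39.8
d [-0.0363  0.1495 -0.0915] rot [-0.  -0.   7.6]
```

```bash
python3 -m pendant '[{"x":-0.018,"y":0.06,"z":-0.02,"wx":0,"wy":0,"wz":7.6,"claw":255},{"x":-0.03,"y":0.12,"z":-0.03,"wx":0,"wy":0,"wz":7.6,"claw":255},{"x":-0.036,"y":0.15,"z":-0.04,"wx":0,"wy":0,"wz":7.6,"claw":255},{"x":-0.036,"y":0.15,"z":-0.07,"wx":0,"wy":0,"wz":7.6,"claw":255},{"x":-0.036,"y":0.15,"z":-0.09,"wx":0,"wy":0,"wz":7.6,"claw":255},{"x":-0.036,"y":0.15,"z":-0.09,"wx":0,"wy":0,"wz":7.6,"claw":255},{"x":-0.036,"y":0.15,"z":-0.09,"wx":0,"wy":0,"wz":7.6,"claw":255},{"x":-0.036,"y":0.15,"z":-0.09,"wx":0,"wy":0,"wz":7.6,"claw":255}]'  | tail -3; python3 -c "
from h import *
where();to(.477,-.0593,.0305,-69.8)"
```

```text
ft_force: [-0.5, -0.9, -1.1]
grip_width: 0.426
gripper_force: 39.8
19.1 [ 0.4777 -0.0622  0.0517] yaw -70.2 tilt z [-0.001 -0.    -1.   ] q [-10. -13. 117.  -0.  76.  60.] f [-0.5 -0.9 -1.1] mz [-0.01   0.138 -0.002] w 39.6 39.8
d [-0.0007  0.0029 -0.0212] rot [ 0.  -0.   0.4]
```

```bash
python3 -m pendant '[{"x":-0.0007,"y":0.0025,"z":-0.003,"wx":0,"wy":0,"wz":0.4,"claw":255},{"x":-0.0007,"y":0.0025,"z":-0.003,"wx":0,"wy":0,"wz":0.4,"claw":255},{"x":-0.0007,"y":0.0025,"z":-0.01,"wx":0,"wy":0,"wz":0.4,"claw":255},{"x":-0.0007,"y":0.0025,"z":-0.016,"wx":0,"wy":0,"wz":0.4,"claw":255},{"x":-0.0007,"y":0.0025,"z":-0.02,"wx":0,"wy":0,"wz":0.4,"claw":255},{"x":-0.0007,"y":0.0025,"z":-0.02,"wx":0,"wy":0,"wz":0.4,"claw":255},{"x":-0.0007,"y":0.0025,"z":-0.02,"wx":0,"wy":0,"wz":0.4,"claw":255}]'  | tail -3; python3 -c "
from h import *
where();to(.477,-.0593,.0305,-69.8)"
```

```text
ft_force: [-0.6, -0.6, -1.3]
grip_width: 0.431
gripper_force: 39.8
19.9 [ 0.4765 -0.0594  0.0306] yaw -69.8 tilt z [-0.002 -0.    -1.   ] q [-10. -11. 118.  -0.  74.  60.] f [-0.6 -0.6 -1.3] mz [-0.024  0.133 -0.02 ] w 40.1 39.8
d [ 0.0005  0.0001 -0.0001] rot [ 0.  -0.1 -0. ]
```

```bash
python3 -m pendant '[{"x":0,"y":0,"z":0,"wx":0,"wy":0,"wz":0,"claw":90},{"x":0,"y":0,"z":0,"wx":0,"wy":0,"wz":0,"claw":90},{"x":0,"y":0,"z":0.03,"wx":0,"wy":0,"wz":0,"claw":90},{"x":0,"y":0,"z":0.07,"wx":0,"wy":0,"wz":0,"claw":90},{"x":0,"y":0,"z":0.07,"wx":0,"wy":0,"wz":20,"claw":110},{"x":0,"y":0,"z":0.07,"wx":0,"wy":0,"wz":30,"claw":140},{"x":0,"y":0,"z":0.07,"wx":0,"wy":0,"wz":41,"claw":160},{"x":0,"y":0,"z":0.07,"wx":0,"wy":0,"wz":41,"claw":160}]'|tail -1; python3 -c "
from h import *
snap('wrist');snap('wrist');where();
P=pts(('wrist',));r=sel(P,(.477,-.0595),.03,.075,.09);print(len(r),pca(r),r[:,2].max());to(.477,-.0593,.073,-28.5)
"
```

```text
gripper_force: 0.0
21.0 [ 0.4765 -0.0594  0.1007] yaw -28.6 tilt z [-0.001 -0.002 -1.   ] q [-10. -15. 114.  -0.  81.  19.] f [-0.6  0.   0.5] mz [-0.093  0.106 -0.034] w 34.8 0.0
601 (array([ 0.4768, -0.0579]), np.float64(62.7), array([0.01  , 0.0332])) 0.08544711086146153
d [ 0.0005  0.0001 -0.0277] rot [ 0.1 -0.1  0.1]
```

```bash
python3 -m pendant '[{"x":0,"y":0,"z":-0.015,"wx":0,"wy":0,"wz":1,"claw":160},{"x":0,"y":0,"z":-0.0275,"wx":0,"wy":0,"wz":1,"claw":160},{"x":0,"y":0,"z":-0.0275,"wx":0,"wy":0,"wz":1,"claw":255},{"x":0,"y":0,"z":-0.0275,"wx":0,"wy":0,"wz":1,"claw":255},{"x":0,"y":0,"z":-0.0275,"wx":0,"wy":0,"wz":1,"claw":255},{"x":0,"y":0,"z":-0.0275,"wx":0,"wy":0,"wz":1,"claw":255},{"x":0,"y":0,"z":-0.0275,"wx":0,"wy":0,"wz":1,"claw":255}]' 30 | tail -2
python3 -m pendant '[{"x":0,"y":0,"z":0,"wx":0,"wy":0,"wz":-10,"claw":255},{"x":0,"y":0,"z":0,"wx":0,"wy":0,"wz":-20,"claw":255},{"x":0,"y":0,"z":0,"wx":0,"wy":0,"wz":-30,"claw":255},{"x":0,"y":0,"z":0,"wx":0,"wy":0,"wz":-40,"claw":255},{"x":0,"y":0,"z":0,"wx":0,"wy":0,"wz":-50,"claw":255},{"x":0,"y":0,"z":0,"wx":0,"wy":0,"wz":-50,"claw":255}]' | tail -2; python3 -c "
from h import *
where()"
python3 -m pendant '[{"x":0,"y":0,"z":0,"wx":0,"wy":0,"wz":-4,"claw":255},{"x":0,"y":0,"z":0,"wx":0,"wy":0,"wz":-4,"claw":255}]' | tail -2; python3 -c "
from h import *
where()"
```

```text
grip_width: 0.102
gripper_force: 30.0
grip_width: 0.105
gripper_force: 30.0
22.6 [ 0.4764 -0.0594  0.0734] yaw -77.7 tilt z [-0.002  0.    -1.   ] q [-10. -14. 116.  -0.  78.  68.] f [-4.1 -0.   5.8] mz [0.04  0.992 0.169] w 9.8 30.0
grip_width: 0.108
gripper_force: 30.7
22.9 [ 0.4764 -0.0595  0.0734] yaw -81.5 tilt z [-0.002 -0.    -1.   ] q [-10. -14. 116.  -0.  78.  71.] f [-5.8  0.1  6.2] mz [-0.248  1.098  0.47 ] w 10.0 30.7
```

Same stop as before. I go 3° further, then release and check.

```bash
python3 -m pendant '[{"x":0,"y":0,"z":0,"wx":0,"wy":0,"wz":-3,"claw":255},{"x":0,"y":0,"z":0,"wx":0,"wy":0,"wz":1,"claw":255},{"x":0,"y":0,"z":0,"wx":0,"wy":0,"wz":2,"claw":130},{"x":0,"y":0,"z":0,"wx":0,"wy":0,"wz":2,"claw":90},{"x":0,"y":0,"z":0,"wx":0,"wy":0,"wz":2,"claw":90},{"x":0,"y":0,"z":0.03,"wx":0,"wy":0,"wz":4,"claw":90},{"x":0,"y":0,"z":0.04,"wx":0,"wy":0,"wz":4,"claw":90},{"x":0,"y":0,"z":0.04,"wx":0,"wy":0,"wz":4,"claw":90}]' | tail -2;python3 -c "
from h import *
where();snap('wrist');
P=pts(('wrist',));r=sel(P,(.477,-.0595),.03,.075,.09);print(len(r),pca(r),r[:,2].max());print(rect(sel(P,(.477,-.0595),.04,.05,.062)))
to(.477,-.0595,.0305,-77.5)"
```

```text
grip_width: 0.639
gripper_force: 0.0
23.9 [ 0.4768 -0.0595  0.1134] yaw -77.8 tilt z [-0.001  0.    -1.   ] q [-10. -16. 113.  -0.  82.  68.] f [ 0.3 -0.6 -0.1] mz [-0.051  0.175 -0.038] w 59.5 0.0
538 (array([ 0.4769, -0.0588]), np.float64(12.7), array([0.0099, 0.0333])) 0.08543547605472965
(array([476.2, -59.2]), array([38.8, 40.2]), 12.4)
d [ 0.0006 -0.0001 -0.0821] rot [-0.  -0.1  0.3]
```

```bash
python3 -m pendant '[{"x":0,"y":0,"z":-0.045,"wx":0,"wy":0,"wz":0.3,"claw":90},{"x":0,"y":0,"z":-0.082,"wx":0,"wy":0,"wz":0.3,"claw":90},{"x":0,"y":0,"z":-0.082,"wx":0,"wy":0,"wz":0.3,"claw":255},{"x":0,"y":0,"z":-0.082,"wx":0,"wy":0,"wz":0.3,"claw":255},{"x":0,"y":0,"z":-0.082,"wx":0,"wy":0,"wz":0.3,"claw":255},{"x":0,"y":0,"z":-0.082,"wx":0,"wy":0,"wz":0.3,"claw":255},{"x":0,"y":0,"z":-0.082,"wx":0,"wy":0,"wz":0.3,"claw":255}]' 40 | tail -2;
python3 -c "
from h import *
where()"
python3 -m pendant '[{"x":0,"y":0,"z":0.03,"wx":0,"wy":0,"wz":0,"claw":255},{"x":0,"y":0,"z":0.08,"wx":0,"wy":0,"wz":0,"claw":255},{"x":0,"y":0,"z":0.13,"wx":0,"wy":0,"wz":0,"claw":255},{"x":0.02,"y":0.05,"z":0.17,"wx":0,"wy":0,"wz":-5,"claw":255},{"x":0.02,"y":0.05,"z":0.17,"wx":0,"wy":0,"wz":-12,"claw":255},{"x":0.02,"y":0.05,"z":0.17,"wx":0,"wy":0,"wz":-12,"claw":255}]' | tail -2;python3 -c "
from h import *
where();lane(.063,.1);lane(.063,.002)
snap('top');P=pts(('top',))
r=sel(P,(.459,-.238),.045,.068,.085);print(pca(r))
L=P[(abs(P[:,1]-.13)<.016)&(P[:,0]>.42)&(P[:,0]<.7)];l=(L-[.56,.1303,.066]);s=l@[.978,.0066,.2085];h=l@[-.2085,0,.978]
k=(h>.067)&(h<.085);print(np.histogram(s[k],np.arange(-.13,.1,.01)))"
```

```text
grip_width: 0.426
gripper_force: 40.0
24.8 [ 0.4772 -0.0595  0.0327] yaw -77.5 tilt z [-0. -0. -1.] q [-10. -12. 118.  -0.  74.  67.] f [-1.5  2.3  7.7] mz [ 0.175  0.455 -0.041] w 39.6 40.0
grip_width: 0.426
gripper_force: 40.0
25.6 [ 0.4967 -0.0091  0.2018] yaw -89.4 tilt z [-0.001  0.    -1.   ] q [ -4. -16. 105.   0.  91.  85.] f [-0.2  0.5 -2.4] mz [0.056 0.149 0.007] w 39.6 40.0
lane s0.063 h0.100 [0.5961 0.1307 0.1989]
d [ 0.0994  0.1398 -0.0029] rot [  0.  -12.1  -0.2]
lane s0.063 h0.002 [0.6165 0.1307 0.1031]
d [ 0.1198  0.1398 -0.0987] rot [  0.  -12.1  -0.2]
(array([ 0.4582, -0.2371]), np.float64(89.1), array([0.0098, 0.0337]))
(array([ 4, 23, 21, 18,  5, 19, 21, 21, 10, 20, 20, 16, 10, 18, 17, 16,  0,
        0,  0,  0,  0,  0]), array([-1.30000000e-01, -1.20000000e-01, -1.10000000e-01, -1.00000000e-01,
       -9.00000000e-02, -8.00000000e-02, -7.00000000e-02, -6.00000000e-02,
       -5.00000000e-02, -4.00000000e-02, -3.00000000e-02, -2.00000000e-02,
       -1.00000000e-02, -5.55111512e-17,  1.00000000e-02,  2.00000000e-02,
        3.00000000e-02,  4.00000000e-02,  5.00000000e-02,  6.00000000e-02,
        7.00000000e-02,  8.00000000e-02,  9.00000000e-02]))
```

```bash
python3 -m pendant '[{"x":0.03,"y":0.04,"z":0.01,"wx":0,"wy":-6,"wz":0,"claw":255},{"x":0.06,"y":0.09,"z":0.01,"wx":0,"wy":-12.1,"wz":-0.2,"claw":255},{"x":0.0995,"y":0.1395,"z":0.0,"wx":0,"wy":-12.1,"wz":-0.2,"claw":255},{"x":0.0995,"y":0.1395,"z":-0.003,"wx":0,"wy":-12.1,"wz":-0.2,"claw":255},{"x":0.0995,"y":0.1395,"z":-0.003,"wx":0,"wy":-12.1,"wz":-0.2,"claw":255},{"x":0.0995,"y":0.1395,"z":-0.003,"wx":0,"wy":-12.1,"wz":-0.2,"claw":255}]' | tail -2;python3 -c "
from h import *
where();lane(.063,.02,.0235);lane(.063,.003,.0235)"
```

```text
grip_width: 0.432
gripper_force: 40.0
26.4 [0.5957 0.1289 0.1985] yaw -89.7 tilt z [ 0.208 -0.    -0.978] q [ 11.  -9. 100.  -2.  77. 101.] f [ 0.   0.1 -2. ] mz [-0.044  0.253 -0.038] w 40.1 40.0
lane s0.063 h0.020 [0.6125 0.1307 0.1217]
d [ 0.0168  0.0018 -0.0768] rot [-0.  -0.   0.1]
lane s0.063 h0.003 [0.6161 0.1307 0.1051]
d [ 0.0204  0.0018 -0.0934] rot [-0.  -0.   0.1]
```

```bash
python3 -m pendant '[{"x":0.009,"y":0.0015,"z":-0.04,"wx":0,"wy":0,"wz":0,"claw":255},{"x":0.0168,"y":0.0015,"z":-0.0765,"wx":0,"wy":0,"wz":0,"claw":255},{"x":0.0168,"y":0.0015,"z":-0.0765,"wx":0,"wy":0,"wz":0,"claw":255},{"x":0.0195,"y":0.0015,"z":-0.09,"wx":0,"wy":0,"wz":0,"claw":255},{"x":0.0205,"y":0.0015,"z":-0.0945,"wx":0,"wy":0,"wz":0,"claw":255},{"x":0.0208,"y":0.0015,"z":-0.096,"wx":0,"wy":0,"wz":0,"claw":255},{"x":0.0208,"y":0.0015,"z":-0.096,"wx":0,"wy":0,"wz":0,"claw":255}]' | tail -2;python3 -c "
from h import *
where();lane(.063,.0,.0235)"
```

```text
grip_width: 0.427
gripper_force: 40.0
27.2 [0.6177 0.1317 0.1045] yaw -89.6 tilt z [ 0.211  0.001 -0.978] q [ 11.  -3. 104.  -2.  67. 101.] f [-1.8 -0.3  8.1] mz [-0.148  0.586 -0.014] w 39.7 40.0
lane s0.063 h0.000 [0.6167 0.1307 0.1021]
d [-0.001  -0.001  -0.0024] rot [-0.   0.1  0. ]
```

Contact with the deck at 8 N, so I release and rise.

```bash
python3 -m pendant '[{"x":0,"y":0,"z":0,"wx":0,"wy":0,"wz":0,"claw":130},{"x":0,"y":0,"z":0,"wx":0,"wy":0,"wz":0,"claw":90},{"x":0,"y":0,"z":0,"wx":0,"wy":0,"wz":0,"claw":90},{"x":-0.009,"y":0,"z":0.045,"wx":0,"wy":0,"wz":0,"claw":90},{"x":-0.02,"y":0,"z":0.1,"wx":0,"wy":0,"wz":0,"claw":60},{"x":-0.03,"y":-0.05,"z":0.11,"wx":0,"wy":0,"wz":0,"claw":0},{"x":-0.04,"y":-0.1,"z":0.11,"wx":0,"wy":0,"wz":0,"claw":0},{"x":-0.04,"y":-0.1,"z":0.11,"wx":0,"wy":0,"wz":0,"claw":0}]' | tail -3;python3 -c "
from h import *
where();snap('top');P=pts(('top',));c=(.459,-.238)
r=sel(P,c,.045,.068,.085);print(pca(r),rect(sel(P,c,.045,.03,.085)))
L=P[(abs(P[:,1]-.13)<.016)&(P[:,0]>.42)&(P[:,0]<.7)];l=(L-[.56,.1303,.066]);s=l@[.978,.0066,.2085];h=l@[-.2085,0,.978]
k=(h>.067)&(h<.085);print(np.histogram(s[k],np.arange(-.13,.1,.01))[0])
to(.459,-.238,.17,-52.5)"
```

```text
ft_force: [0.1, 0.6, -0.7]
grip_width: 0.99
gripper_force: 0.0
28.2 [0.5764 0.0291 0.2126] yaw -89.8 tilt z [ 0.208 -0.001 -0.978] q [  0. -14. 103.  -0.  78.  90.] f [ 0.1  0.6 -0.7] mz [0.044 0.297 0.005] w 92.1 0.0
(array([ 0.4582, -0.237 ]), np.float64(89.1), array([0.0101, 0.0336])) (array([ 458.9, -237. ]), array([40. , 39.9]), 33.8)
[0 0 0 0 0 0 0 0 0 0 0 0 0 0 0 0 0 0 0 0 0 0]
d [-0.1177 -0.2685 -0.0424] rot [-3.9 11.6 37.1]
```

```bash
python3 -m pendant '[{"x":-0.117,"y":-0.268,"z":-0.04,"wx":-3.9,"wy":11.6,"wz":35.5,"claw":0},{"x":-0.117,"y":-0.268,"z":-0.04,"wx":-3.9,"wy":11.6,"wz":35.5,"claw":0},{"x":-0.117,"y":-0.268,"z":-0.04,"wx":-3.9,"wy":11.6,"wz":35.5,"claw":0},{"x":-0.117,"y":-0.268,"z":-0.04,"wx":-3.9,"wy":11.6,"wz":35.5,"claw":0},{"x":-0.117,"y":-0.268,"z":-0.04,"wx":-3.9,"wy":11.6,"wz":35.5,"claw":0},{"x":-0.117,"y":-0.268,"z":-0.04,"wx":-3.9,"wy":11.6,"wz":35.5,"claw":0},{"x":-0.117,"y":-0.268,"z":-0.04,"wx":-3.9,"wy":11.6,"wz":35.5,"claw":0}]' | tail -3; python3 -c "
from h import *
snap('wrist','w5.png');where();P=pts(('wrist',));c=(.459,-.238)
r=sel(P,c,.05,.067,.085);print(pca(r),r[:,2].max());print(rect(sel(P,c,.045,.03,.085)),rect(sel(P,c,.045,.044,.055)))
to(.459,-.238,.021,-54)
snap('top');P=pts(('top',))
L=P[(abs(P[:,1]-.13)<.016)&(P[:,0]>.42)&(P[:,0]<.7)];l=(L-[.56,.1303,.066]);s=l@[.978,.0066,.2085];h=l@[-.2085,0,.978]
k=(h>.067)&(h<.085);print(np.histogram(s[k],np.arange(-.13,.1,.01))[0])"
```

```text
ft_force: [0.3, 1.1, 0.0]
grip_width: 1.0
gripper_force: 0.0
29.2 [ 0.4606 -0.2353  0.1722] yaw -53.9 tilt z [ 0.001 -0.002 -1.   ] q [-30. -13. 105.  -0.  87.  24.] f [-0.2  0.2 -0.1] mz [-0.076  0.152 -0.007] w 92.9 0.0
(array([ 0.4582, -0.2371]), np.float64(89.5), array([0.0111, 0.0327])) 0.07812195183382259
(array([ 458. , -237.5]), array([39.4, 39.5]), 34.6) (array([ 457.9, -237.7]), array([39.3, 39.5]), 35.0)
d [-0.0016 -0.0027 -0.1512] rot [ 0.1  0.  -0.1]
[ 5 22 19 20  7 18 22 21 10 21 19 16  9 19 16 16  5 19 18 14  0  0]
```

View pics/w5.png

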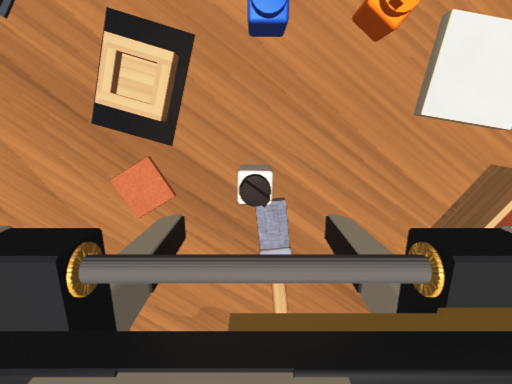

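The wrist view shows new3 at (255,188), the brush head just below it at (273,225), and the finger sides free. In the lane, the five ribs are evenly spaced.

```bash
python3 -m pendant '[{"x":-0.001,"y":0.0,"z":-0.05,"wx":0,"wy":0,"wz":-1.3,"claw":0},{"x":-0.001,"y":0.0,"z":-0.05,"wx":0,"wy":0,"wz":-1.3,"claw":0},{"x":-0.001,"y":0.0,"z":-0.05,"wx":0,"wy":0,"wz":-1.3,"claw":0}]' | tail -3; python3 -c "
from h import *
where();to(.458,-.2375,.021,-55.2)"
```

```text
ft_force: [0.4, 0.5, 1.1]
grip_width: 0.998
gripper_force: 0.0
29.6 [ 0.4595 -0.236   0.1238] yaw -55.2 tilt z [ 0.001 -0.003 -1.   ] q [-30. -11. 109.  -0.  82.  25.] f [0.4 0.5 1.1] mz [ 0.014  0.137 -0.02 ] w 92.9 0.0
d [-0.0015 -0.0015 -0.1028] rot [0.2 0.1 0. ]
```

```bash
python3 -m pendant '[{"x":-0.001,"y":-0.001,"z":-0.06,"wx":0,"wy":0,"wz":0,"claw":40},{"x":-0.001,"y":-0.001,"z":-0.1015,"wx":0,"wy":0,"wz":0,"claw":80},{"x":-0.001,"y":-0.001,"z":-0.1015,"wx":0,"wy":0,"wz":0,"claw":80},{"x":-0.001,"y":-0.001,"z":-0.1015,"wx":0,"wy":0,"wz":0,"claw":255},{"x":-0.001,"y":-0.001,"z":-0.1015,"wx":0,"wy":0,"wz":0,"claw":255},{"x":-0.001,"y":-0.001,"z":-0.1015,"wx":0,"wy":0,"wz":0,"claw":255},{"x":-0.001,"y":-0.001,"z":-0.1015,"wx":0,"wy":0,"wz":0,"claw":255},{"x":-0.001,"y":-0.001,"z":-0.1015,"wx":0,"wy":0,"wz":0,"claw":255}]' 40 | tail -2; python3 -c "
from h import *
where()"
python3 -m pendant '[{"x":0,"y":0,"z":0,"wx":0,"wy":0,"wz":0,"claw":255},{"x":0,"y":0,"z":0.05,"wx":0,"wy":0,"wz":0,"claw":255},{"x":0,"y":0,"z":0.1,"wx":0,"wy":0,"wz":0,"claw":255},{"x":0.01,"y":0.06,"z":0.1,"wx":0,"wy":0,"wz":-7,"claw":255},{"x":0.02,"y":0.12,"z":0.1,"wx":0,"wy":0,"wz":-14.6,"claw":255},{"x":0.019,"y":0.178,"z":0.09,"wx":0,"wy":0,"wz":-14.6,"claw":255},{"x":0.019,"y":0.178,"z":0.06,"wx":0,"wy":0,"wz":-14.6,"claw":255},{"x":0.019,"y":0.178,"z":0.06,"wx":0,"wy":0,"wz":-14.6,"claw":255}]'  | tail -3; python3 -c "
from h import *
where();to(.477,-.0593,.0305,-69.8)"
```

```text
grip_width: 0.425
gripper_force: 40.0
30.6 [ 0.4585 -0.2378  0.0223] yaw -55.3 tilt z [ 0.002 -0.004 -1.   ] q [-30.  -6. 114.  -0.  72.  25.] f [-1.3  0.5  8.5] mz [0.217 0.399 0.011] w 39.5 40.0
ft_force: [0.3, -0.5, -2.5]
grip_width: 0.427
gripper_force: 40.0
31.6 [ 0.4758 -0.0587  0.0794] yaw -69.8 tilt z [-0.003 -0.002 -1.   ] q [-10. -14. 116.  -0.  79.  60.] f [ 0.3 -0.5 -2.5] mz [0.003 0.144 0.003] w 39.7 40.0
d [ 0.0012 -0.0006 -0.0489] rot [ 0.1 -0.2  0. ]
```

```bash
python3 -m pendant '[{"x":0,"y":0,"z":-0.02,"wx":0,"wy":0,"wz":0,"claw":255},{"x":0,"y":0,"z":-0.028,"wx":0,"wy":0,"wz":0,"claw":255},{"x":0,"y":0,"z":-0.028,"wx":0,"wy":0,"wz":0,"claw":255},{"x":0,"y":0,"z":-0.028,"wx":0,"wy":0,"wz":0,"claw":255}]' >/dev/null; python3 -c "
from h import *
where();to(.477,-.0593,.0305,-69.8)"
```

```text
32.1 [ 0.4771 -0.0597  0.0531] yaw -69.9 tilt z [ 0.    -0.003 -1.   ] q [-10. -13. 117.  -0.  76.  60.] f [ 0.2 -0.  -1.7] mz [-0.011  0.1    0.005] w 39.8 40.0
d [-0.0001  0.0004 -0.0226] rot [0.2 0.  0.1]
```

```bash
python3 -m pendant '[{"x":0,"y":0,"z":-0.01,"wx":0,"wy":0,"wz":0,"claw":255},{"x":0,"y":0,"z":-0.017,"wx":0,"wy":0,"wz":0,"claw":255},{"x":0,"y":0,"z":-0.0215,"wx":0,"wy":0,"wz":0,"claw":255},{"x":0,"y":0,"z":-0.0215,"wx":0,"wy":0,"wz":0,"claw":255},{"x":0,"y":0,"z":-0.0215,"wx":0,"wy":0,"wz":0,"claw":255}]'  | tail -3; python3 -c "
from h import *
where()"
```

```text
ft_force: [0.5, 0.3, -1.5]
grip_width: 0.425
gripper_force: 40.0
32.8 [ 0.4769 -0.0594  0.0312] yaw -69.9 tilt z [-0.    -0.003 -1.   ] q [-10. -12. 118.  -0.  73.  60.] f [ 0.5  0.3 -1.5] mz [-0.065  0.117  0.032] w 39.6 40.0
```

In the pocket. I release it and turn to its rib, about 54.5°.

```bash
python3 -m pendant '[{"x":0,"y":0,"z":0,"wx":0,"wy":0,"wz":0,"claw":90},{"x":0,"y":0,"z":0,"wx":0,"wy":0,"wz":0,"claw":90},{"x":0,"y":0,"z":0.06,"wx":0,"wy":0,"wz":0,"claw":90},{"x":0,"y":0,"z":0.07,"wx":0,"wy":0,"wz":10,"claw":90},{"x":0,"y":0,"z":0.07,"wx":0,"wy":0,"wz":20,"claw":110},{"x":0,"y":0,"z":0.07,"wx":0,"wy":0,"wz":40,"claw":140},{"x":0,"y":0,"z":0.07,"wx":0,"wy":0,"wz":54.5,"claw":160},{"x":0,"y":0,"z":0.07,"wx":0,"wy":0,"wz":54.5,"claw":160}]'|tail -1; python3 -c "
from h import *
snap('wrist');snap('wrist');where();
P=pts(('wrist',));r=sel(P,(.477,-.0595),.03,.075,.09);print(len(r),pca(r),r[:,2].max());to(.477,-.0593,.073,-15)
"
```

```text
gripper_force: 0.0
33.9 [ 0.4769 -0.0594  0.1013] yaw -17.5 tilt z [ 0.002 -0.002 -1.   ] q [-10. -15. 114.  -0.  81.   7.] f [-0.4  0.1  0.1] mz [-0.059  0.089 -0.069] w 34.6 0.0
612 (array([ 0.4763, -0.0585]), np.float64(74.7), array([0.0101, 0.0342])) 0.08578663804538872
d [ 0.0001  0.0001 -0.0283] rot [0.1 0.1 2.5]
```

```bash
python3 -m pendant '[{"x":0,"y":0,"z":-0.015,"wx":0,"wy":0,"wz":2,"claw":160},{"x":0,"y":0,"z":-0.028,"wx":0,"wy":0,"wz":2,"claw":160},{"x":0,"y":0,"z":-0.028,"wx":0,"wy":0,"wz":2,"claw":255},{"x":0,"y":0,"z":-0.028,"wx":0,"wy":0,"wz":2,"claw":255},{"x":0,"y":0,"z":-0.028,"wx":0,"wy":0,"wz":2,"claw":255},{"x":0,"y":0,"z":-0.028,"wx":0,"wy":0,"wz":2,"claw":255},{"x":0,"y":0,"z":-0.028,"wx":0,"wy":0,"wz":2,"claw":255}]' 30 | tail -2
python3 -m pendant '[{"x":0,"y":0,"z":0,"wx":0,"wy":0,"wz":-10,"claw":255},{"x":0,"y":0,"z":0,"wx":0,"wy":0,"wz":-20,"claw":255},{"x":0,"y":0,"z":0,"wx":0,"wy":0,"wz":-30,"claw":255},{"x":0,"y":0,"z":0,"wx":0,"wy":0,"wz":-40,"claw":255},{"x":0,"y":0,"z":0,"wx":0,"wy":0,"wz":-50,"claw":255},{"x":0,"y":0,"z":0,"wx":0,"wy":0,"wz":-60,"claw":255},{"x":0,"y":0,"z":0,"wx":0,"wy":0,"wz":-63,"claw":255},{"x":0,"y":0,"z":0,"wx":0,"wy":0,"wz":-63,"claw":255}]' | tail -2; python3 -c "
from h import *
where()"
python3 -m pendant '[{"x":0,"y":0,"z":0,"wx":0,"wy":0,"wz":-4,"claw":255},{"x":0,"y":0,"z":0,"wx":0,"wy":0,"wz":-4,"claw":255}]' | tail -2; python3 -c "
from h import *
where()"
```

```text
grip_width: 0.102
gripper_force: 30.0
grip_width: 0.106
gripper_force: 30.1
35.8 [ 0.4766 -0.0594  0.0734] yaw -78.6 tilt z [-0.001 -0.003 -1.   ] q [-10. -14. 116.  -0.  78.  69.] f [-4.7 -0.3  4. ] mz [-0.074  1.111  0.246] w 9.8 30.1
grip_width: 0.104
gripper_force: 31.1
36.0 [ 0.4767 -0.0595  0.0734] yaw -82.6 tilt z [-0.001 -0.003 -1.   ] q [-10. -14. 116.  -0.  78.  73.] f [-4.2 -1.   4.6] mz [-0.32   1.144  0.483] w 9.7 31.1
```

```bash
python3 -m pendant '[{"x":0,"y":0,"z":0,"wx":0,"wy":0,"wz":-2,"claw":255},{"x":0,"y":0,"z":0,"wx":0,"wy":0,"wz":1,"claw":255},{"x":0,"y":0,"z":0,"wx":0,"wy":0,"wz":3,"claw":130},{"x":0,"y":0,"z":0,"wx":0,"wy":0,"wz":3,"claw":90},{"x":0,"y":0,"z":0,"wx":0,"wy":0,"wz":3,"claw":90},{"x":0,"y":0,"z":0.03,"wx":0,"wy":0,"wz":5,"claw":90},{"x":0,"y":0,"z":0.04,"wx":0,"wy":0,"wz":5,"claw":90},{"x":0,"y":0,"z":0.04,"wx":0,"wy":0,"wz":5,"claw":90}]' | tail -2;python3 -c "
from h import *
where();snap('wrist');
P=pts(('wrist',));r=sel(P,(.477,-.0595),.03,.075,.09);print(len(r),pca(r),r[:,2].max());print(rect(sel(P,(.477,-.0595),.04,.05,.062)))
to(.477,-.0595,.0305,-77.5)"
```

```text
grip_width: 0.641
gripper_force: 0.0
37.0 [ 0.4771 -0.0594  0.1134] yaw -77.7 tilt z [ 0.001 -0.003 -1.   ] q [-10. -16. 113.  -0.  82.  68.] f [-0.2 -0.5  0.3] mz [ 0.006  0.14  -0.012] w 59.6 0.0
546 (array([ 0.4764, -0.059 ]), np.float64(12.1), array([0.01 , 0.034])) 0.08524802930559253
(array([475.8, -58.8]), array([39.7, 39.7]), 13.5)
d [ 0.0003 -0.0001 -0.0821] rot [ 0.2 -0.   0.2]
```

```bash
python3 -m pendant '[{"x":0,"y":0,"z":-0.045,"wx":0,"wy":0,"wz":0.3,"claw":90},{"x":0,"y":0,"z":-0.082,"wx":0,"wy":0,"wz":0.3,"claw":90},{"x":0,"y":0,"z":-0.082,"wx":0,"wy":0,"wz":0.3,"claw":255},{"x":0,"y":0,"z":-0.082,"wx":0,"wy":0,"wz":0.3,"claw":255},{"x":0,"y":0,"z":-0.082,"wx":0,"wy":0,"wz":0.3,"claw":255},{"x":0,"y":0,"z":-0.082,"wx":0,"wy":0,"wz":0.3,"claw":255},{"x":0,"y":0,"z":-0.082,"wx":0,"wy":0,"wz":0.3,"claw":255}]' 40 | tail -2;
python3 -c "
from h import *
where()"
python3 -m pendant '[{"x":0,"y":0,"z":0.03,"wx":0,"wy":0,"wz":0,"claw":255},{"x":0,"y":0,"z":0.08,"wx":0,"wy":0,"wz":0,"claw":255},{"x":0,"y":0,"z":0.13,"wx":0,"wy":0,"wz":0,"claw":255},{"x":0.03,"y":0.04,"z":0.17,"wx":0,"wy":0,"wz":-5,"claw":255},{"x":0.06,"y":0.09,"z":0.18,"wx":0,"wy":0,"wz":-12,"claw":255},{"x":0.1,"y":0.13,"z":0.18,"wx":0,"wy":0,"wz":-12,"claw":255},{"x":0.1,"y":0.13,"z":0.18,"wx":0,"wy":0,"wz":-12,"claw":255}]' | tail -2;python3 -c "
from h import *
where();lane(.102,.1,.0235)"
```

```text
grip_width: 0.429
gripper_force: 40.0
37.9 [ 0.4775 -0.0594  0.0326] yaw -77.4 tilt z [ 0.002 -0.003 -1.   ] q [-10. -12. 118.  -0.  74.  67.] f [-1.7  2.4  6.8] mz [0.203 0.503 0.022] w 39.9 40.0
grip_width: 0.424
gripper_force: 40.0
38.8 [0.5781 0.0729 0.2106] yaw -89.2 tilt z [-0.002 -0.002 -1.   ] q [ 5. -5. 95. -0. 90. 94.] f [-0.1 -0.3 -1.6] mz [-0.026  0.211 -0.017] w 39.4 40.0
lane s0.102 h0.100 [0.634 0.131 0.208]
d [ 0.0559  0.058  -0.0026] rot [  0.2 -12.1  -0.4]
```

```bash
python3 -m pendant '[{"x":0.03,"y":0.03,"z":0.0,"wx":0,"wy":-6,"wz":0,"claw":255},{"x":0.056,"y":0.058,"z":-0.002,"wx":0.2,"wy":-12.1,"wz":-0.4,"claw":255},{"x":0.056,"y":0.058,"z":-0.002,"wx":0.2,"wy":-12.1,"wz":-0.4,"claw":255},{"x":0.056,"y":0.058,"z":-0.002,"wx":0.2,"wy":-12.1,"wz":-0.4,"claw":255},{"x":0.056,"y":0.058,"z":-0.002,"wx":0.2,"wy":-12.1,"wz":-0.4,"claw":255}]' | tail -2;python3 -c "
from h import *
where();lane(.102,.02,.0235);lane(.102,.0025,.0235)"
```

```text
grip_width: 0.427
gripper_force: 40.0
39.4 [0.6326 0.1276 0.2095] yaw -89.8 tilt z [ 0.208 -0.    -0.978] q [ 10.  -4.  95.  -2.  77. 100.] f [ 0.4  0.2 -2.5] mz [ 0.019  0.325 -0.05 ] w 39.7 40.0
lane s0.102 h0.020 [0.6507 0.131  0.1298]
d [ 0.0181  0.0033 -0.0797] rot [-0.  -0.   0.2]
lane s0.102 h0.003 [0.6543 0.131  0.1127]
d [ 0.0217  0.0033 -0.0968] rot [-0.  -0.   0.2]
```

```bash
python3 -m pendant '[{"x":0.009,"y":0.002,"z":-0.04,"wx":0,"wy":0,"wz":0,"claw":255},{"x":0.0178,"y":0.002,"z":-0.079,"wx":0,"wy":0,"wz":0,"claw":255},{"x":0.0178,"y":0.002,"z":-0.079,"wx":0,"wy":0,"wz":0,"claw":255},{"x":0.0178,"y":0.002,"z":-0.079,"wx":0,"wy":0,"wz":0,"claw":255}]' | tail -2;python3 -c "
from h import *
where();lane(.102,.0015,.0235)"
```

```text
grip_width: 0.425
gripper_force: 40.0
39.9 [0.651  0.1303 0.1321] yaw -89.8 tilt z [ 0.21   0.    -0.978] q [ 10.  -0.  98.  -2.  70. 100.] f [-0.2  0.2 -1.6] mz [-0.001  0.326 -0.029] w 39.5 40.0
lane s0.102 h0.002 [0.6545 0.131  0.1117]
d [ 0.0035  0.0006 -0.0204] rot [-0.1  0.1  0.2]
```

```bash
python3 -m pendant '[{"x":0.002,"y":0.0005,"z":-0.01,"wx":0,"wy":0,"wz":0,"claw":255},{"x":0.003,"y":0.0005,"z":-0.016,"wx":0,"wy":0,"wz":0,"claw":255},{"x":0.0035,"y":0.0005,"z":-0.0195,"wx":0,"wy":0,"wz":0,"claw":255},{"x":0.0035,"y":0.0005,"z":-0.0195,"wx":0,"wy":0,"wz":0,"claw":255}]' | tail -3;python3 -c "
from h import *
where();lane(.102,.0,.0235)"
```

```text
ft_force: [-2.7, -0.2, 9.0]
grip_width: 0.425
gripper_force: 40.0
40.4 [0.6549 0.1313 0.1125] yaw -89.8 tilt z [ 0.211  0.001 -0.977] q [ 10.   1.  99.  -2.  68. 101.] f [-2.7 -0.2  9. ] mz [-0.068  0.565 -0.015] w 39.5 40.0
lane s0.102 h0.000 [0.6549 0.131  0.1102]
d [-0.     -0.0003 -0.0022] rot [-0.1  0.2  0.2]
```

```bash
python3 -m pendant '[{"x":0,"y":0,"z":0,"wx":0,"wy":0,"wz":0,"claw":130},{"x":0,"y":0,"z":0,"wx":0,"wy":0,"wz":0,"claw":90},{"x":0,"y":0,"z":0,"wx":0,"wy":0,"wz":0,"claw":90},{"x":-0.009,"y":0,"z":0.045,"wx":0,"wy":0,"wz":0,"claw":90},{"x":-0.022,"y":0,"z":0.1,"wx":0,"wy":0,"wz":0,"claw":60},{"x":-0.06,"y":-0.06,"z":0.1,"wx":0,"wy":0,"wz":0,"claw":30},{"x":-0.1,"y":-0.12,"z":0.1,"wx":0,"wy":0,"wz":0,"claw":0},{"x":-0.14,"y":-0.17,"z":0.1,"wx":0,"wy":0,"wz":0,"claw":0}]' | tail -1;python3 -c "
from h import *
where();snap('top');P=pts(('top',))
L=P[(abs(P[:,1]-.13)<.016)&(P[:,0]>.42)&(P[:,0]<.7)];l=(L-[.56,.1303,.066]);s=l@[.978,.0066,.2085];h=l@[-.2085,0,.978]
k=(h>.067)&(h<.085);print(np.histogram(s[k],np.arange(-.13,.13,.01))[0])
p=np.load('last_top.npz')['p'];cv2.imwrite('pics/t2.png',cv2.resize(p[130:270,190:330],None,fx=4,fy=4,interpolation=2)[...,::-1])
k&=(s<-.087);print(pca(L[k]),len(L[k]))
lane(-.105,.1,.0235);lane(-.105,.0,.0235)"
```

```text
gripper_force: 0.0
41.4 [ 0.5248 -0.0245  0.2106] yaw -89.8 tilt z [ 0.209  0.    -0.978] q [ -6. -20. 109.   1.  80.  83.] f [ 1.  -1.   0.1] mz [ 0.001  0.263 -0.018] w 92.0 0.0
[ 5 20 18 22  5 19 22 20  8 22 19 17  9 21 16 16  5 20 18 15 10 20 20 20
  0]
(array([0.4401, 0.1308]), np.float64(6.2), array([0.012 , 0.0345])) 65
lane s-0.105 h0.100 [0.4316 0.1296 0.1649]
d [-0.0903  0.1581 -0.046 ] rot [ 0.1 -0.   0.3]
lane s-0.105 h0.000 [0.4524 0.1296 0.0671]
d [-0.0694  0.1581 -0.1438] rot [ 0.1 -0.   0.3]
```

View pics/t2.png

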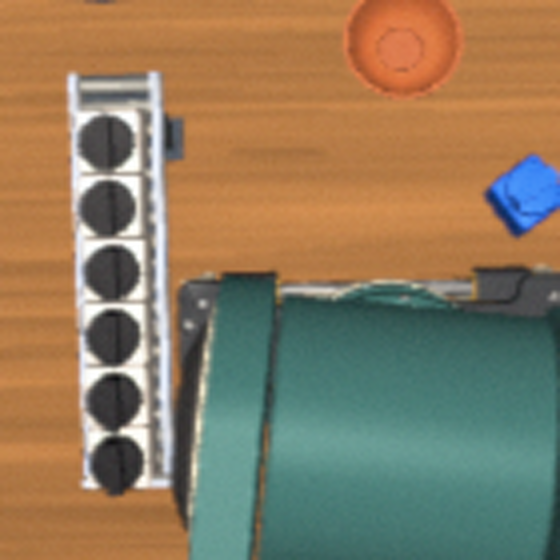

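The top view shows all six jars in single file, ribs along the lane, from about (115,460) to (105,140) in the crop. Now old1.

```bash
python3 -m pendant '[{"x":-0.04,"y":0.04,"z":0,"wx":0,"wy":0,"wz":0,"claw":20},{"x":-0.08,"y":0.08,"z":0,"wx":0,"wy":0,"wz":0,"claw":40},{"x":-0.09,"y":0.13,"z":-0.01,"wx":0,"wy":0,"wz":0.3,"claw":50},{"x":-0.09,"y":0.1585,"z":-0.046,"wx":0,"wy":0,"wz":0.3,"claw":50},{"x":-0.09,"y":0.1585,"z":-0.046,"wx":0,"wy":0,"wz":0.3,"claw":50},{"x":-0.09,"y":0.1585,"z":-0.046,"wx":0,"wy":0,"wz":0.3,"claw":50},{"x":-0.09,"y":0.1585,"z":-0.046,"wx":0,"wy":0,"wz":0.3,"claw":50}]' | tail -1;python3 -c "
from h import *
where();lane(-.105,.0,.0235)
snap('wrist')
P=pts(('wrist',));l=(P-[.56,.1303,.066]);s=l@[.978,.0066,.2085];h=l@[-.2085,0,.978];k=(abs(P[:,1]-.13)<.03)&(h>.068)&(h<.085)&(s<-.085)&(s>-.14);print(k.sum(),pca(np.c_[s,P[:,1]][k]) if k.sum()>9 else '')"
```

```text
gripper_force: 0.0
42.4 [0.4366 0.1345 0.1658] yaw -89.6 tilt z [ 0.21   0.001 -0.978] q [ 16. -29. 119.  -3.  79. 106.] f [-0.4 -0.4  0.3] mz [-0.015  0.233 -0.003] w 74.9 0.0
lane s-0.105 h0.000 [0.4524 0.1296 0.0671]
d [ 0.0158 -0.0049 -0.0987] rot [-0.1  0.1 -0. ]
469 (array([-0.1074,  0.1312]), np.float64(4.2), array([0.01  , 0.0351]))
```

```bash
python3 -m pendant '[{"x":0.006,"y":-0.004,"z":-0.04,"wx":0,"wy":0,"wz":0,"claw":60},{"x":0.011,"y":-0.004,"z":-0.075,"wx":0,"wy":0,"wz":0,"claw":70},{"x":0.015,"y":-0.004,"z":-0.098,"wx":0,"wy":0,"wz":0,"claw":80},{"x":0.015,"y":-0.004,"z":-0.098,"wx":0,"wy":0,"wz":0,"claw":80},{"x":0.015,"y":-0.004,"z":-0.098,"wx":0,"wy":0,"wz":0,"claw":80}]' | tail -1;python3 -c "
from h import *
where();lane(-.105,.0,.0235)"
```

```text
gripper_force: 0.0
43.0 [0.4516 0.131  0.0681] yaw -89.5 tilt z [ 0.21   0.002 -0.978] q [ 15. -24. 124.  -3.  68. 105.] f [-0.   0.1  0.3] mz [-0.026  0.239 -0.011] w 63.6 0.0
lane s-0.105 h0.000 [0.4524 0.1296 0.0671]
d [ 0.0008 -0.0014 -0.001 ] rot [-0.1  0.1 -0.1]
```

```bash
python3 -m pendant '[{"x":0,"y":0,"z":0,"wx":0,"wy":0,"wz":0,"claw":255},{"x":0,"y":0,"z":0,"wx":0,"wy":0,"wz":0,"claw":255},{"x":0,"y":0,"z":0,"wx":0,"wy":0,"wz":0,"claw":255},{"x":0,"y":0,"z":0,"wx":0,"wy":0,"wz":0,"claw":255},{"x":0,"y":0,"z":0,"wx":0,"wy":0,"wz":0,"claw":255}]' 40 | tail -2;python3 -m pendant '[{"x":-0.004,"y":0,"z":0.02,"wx":0,"wy":0,"wz":0,"claw":255},{"x":-0.009,"y":0,"z":0.04,"wx":0,"wy":0,"wz":0,"claw":255},{"x":-0.013,"y":0,"z":0.06,"wx":0,"wy":0,"wz":0,"claw":255},{"x":-0.019,"y":0,"z":0.09,"wx":0,"wy":0,"wz":0,"claw":255},{"x":-0.025,"y":0,"z":0.13,"wx":0,"wy":0,"wz":0,"claw":255},{"x":-0.01,"y":-0.05,"z":0.13,"wx":0,"wy":6,"wz":0,"claw":255},{"x":0.01,"y":-0.1,"z":0.13,"wx":0,"wy":12.1,"wz":0,"claw":255},{"x":0.025,"y":-0.15,"z":0.12,"wx":0,"wy":12.1,"wz":0,"claw":255}]' | tail -2;python3 -c "
from h import *
where();to(.477,-.0593,.08,-69.8);snap('top');P=pts(('top',))
L=P[(abs(P[:,1]-.13)<.016)&(P[:,0]>.42)&(P[:,0]<.7)];l=(L-[.56,.1303,.066]);s=l@[.978,.0066,.2085];h=l@[-.2085,0,.978]
k=(h>.067)&(h<.085);print(np.histogram(s[k],np.arange(-.13,.13,.01))[0])"
```

```text
grip_width: 0.427
gripper_force: 40.0
grip_width: 0.429
gripper_force: 40.0
44.6 [ 0.4772 -0.0206  0.1864] yaw -89.5 tilt z [-0.003  0.002 -1.   ] q [ -6. -18. 108.   0.  90.  84.] f [-0.3  1.3 -2.8] mz [0.064 0.148 0.005] w 39.9 40.0
d [-0.0002 -0.0387 -0.1064] rot [-0.1 -0.2 19.7]
[ 6 22 18 19  5 20 17 18  8 19 21 19 10 20 20 20  5 22 20 12  0  0  0  0
  0]
```

```bash
python3 -m pendant '[{"x":0,"y":-0.038,"z":-0.05,"wx":0,"wy":0,"wz":10,"claw":255},{"x":0,"y":-0.0385,"z":-0.08,"wx":0,"wy":0,"wz":19.7,"claw":255},{"x":0,"y":-0.0385,"z":-0.11,"wx":0,"wy":0,"wz":19.7,"claw":255},{"x":0,"y":-0.0385,"z":-0.13,"wx":0,"wy":0,"wz":19.7,"claw":255},{"x":0,"y":-0.0385,"z":-0.13,"wx":0,"wy":0,"wz":19.7,"claw":255},{"x":0,"y":-0.0385,"z":-0.13,"wx":0,"wy":0,"wz":19.7,"claw":255}]' | tail -2;python3 -c "
from h import *
where();to(.477,-.0593,.032,-69.8)
snap('wrist');p=np.load('last_wrist.npz')['p'];c=proj('wrist',[.477,-.0595,.022])[0];u,v=c.astype(int);cv2.imwrite('pics/w6.png',cv2.resize(p[max(v-90,0):v+90,max(u-120,0):u+120],None,fx=3,fy=3)[...,::-1])"
```

```text
grip_width: 0.428
gripper_force: 40.0
45.5 [ 0.4766 -0.0573  0.0578] yaw -69.8 tilt z [-0.     0.001 -1.   ] q [-10. -13. 117.   0.  76.  60.] f [ 0.1  0.4 -1.5] mz [-0.096  0.183  0.003] w 39.8 40.0
d [ 0.0004 -0.002  -0.0258] rot [-0. -0. -0.]
```

View pics/w6.png

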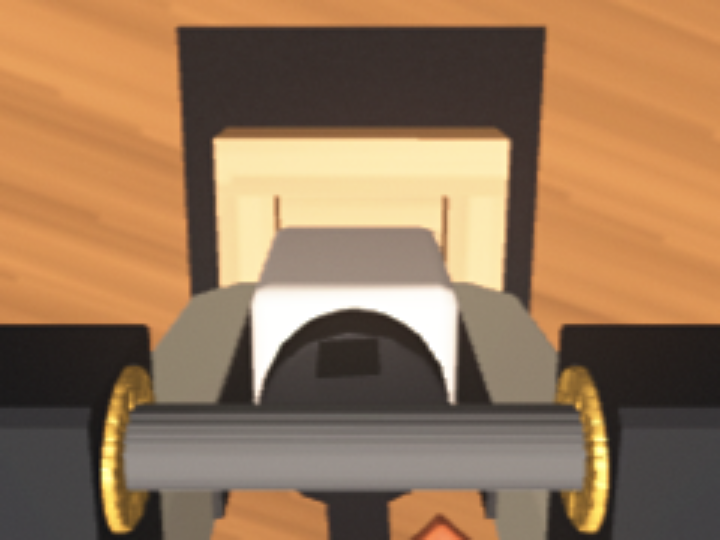

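Old1 is about 1.5 mm left of the pocket's centre (352 against 361), which matches the computed correction. I correct and lower.

```bash
python3 -m pendant '[{"x":0.0003,"y":-0.0018,"z":-0.004,"wx":0,"wy":0,"wz":0,"claw":255},{"x":0.0003,"y":-0.0018,"z":-0.006,"wx":0,"wy":0,"wz":0,"claw":255},{"x":0.0003,"y":-0.0018,"z":-0.013,"wx":0,"wy":0,"wz":0,"claw":255},{"x":0.0003,"y":-0.0018,"z":-0.02,"wx":0,"wy":0,"wz":0,"claw":255},{"x":0.0003,"y":-0.0018,"z":-0.0255,"wx":0,"wy":0,"wz":0,"claw":255},{"x":0.0003,"y":-0.0018,"z":-0.0255,"wx":0,"wy":0,"wz":0,"claw":255},{"x":0.0003,"y":-0.0018,"z":-0.0255,"wx":0,"wy":0,"wz":0,"claw":255}]' | tail -2;python3 -c "
from h import *
where()"
```

```text
grip_width: 0.429
gripper_force: 40.0
46.4 [ 0.4763 -0.0591  0.0309] yaw -69.8 tilt z [-0.002  0.001 -1.   ] q [-10. -11. 118.   0.  74.  60.] f [ 0.2  0.8 -2.8] mz [-0.083  0.143  0.03 ] w 39.9 40.0
```

```bash
python3 -m pendant '[{"x":0,"y":0,"z":0,"wx":0,"wy":0,"wz":0,"claw":90},{"x":0,"y":0,"z":0,"wx":0,"wy":0,"wz":0,"claw":90},{"x":0,"y":0,"z":0.05,"wx":0,"wy":0,"wz":0,"claw":90},{"x":0,"y":0,"z":0.07,"wx":0,"wy":0,"wz":0,"claw":90},{"x":0,"y":0,"z":0.07,"wx":0,"wy":0,"wz":2,"claw":130},{"x":0,"y":0,"z":0.07,"wx":0,"wy":0,"wz":2,"claw":160},{"x":0,"y":0,"z":0.07,"wx":0,"wy":0,"wz":2,"claw":160}]'|tail -1; python3 -c "
from h import *
snap('wrist');snap('wrist');where();c=(.477,-.0595)
P=pts(('wrist',));r=sel(P,c,.03,.075,.09);print(len(r),pca(r),r[:,2].max());print(rect(sel(P,c,.04,.05,.062)));to(.477,-.0593,.073,-68)
"
```

```text
gripper_force: 0.0
47.4 [ 0.476  -0.0591  0.1002] yaw -67.8 tilt z [-0.003  0.001 -1.   ] q [-10. -15. 114.   0.  81.  58.] f [ 0.2  0.1 -0.5] mz [-0.039  0.164  0.003] w 35.2 0.0
611 (array([ 0.4751, -0.0593]), np.float64(23.4), array([0.0099, 0.0338])) 0.08517466298964621
(array([474.1, -59.7]), array([39.6, 40. ]), 19.9)
d [ 0.001  -0.0002 -0.0272] rot [-0.1 -0.2 -0.2]
```

```bash
python3 -m pendant '[{"x":-0.0005,"y":0,"z":-0.015,"wx":0,"wy":0,"wz":1,"claw":160},{"x":-0.0005,"y":0,"z":-0.0272,"wx":0,"wy":0,"wz":1,"claw":160},{"x":-0.0005,"y":0,"z":-0.0272,"wx":0,"wy":0,"wz":1,"claw":255},{"x":-0.0005,"y":0,"z":-0.0272,"wx":0,"wy":0,"wz":1,"claw":255},{"x":-0.0005,"y":0,"z":-0.0272,"wx":0,"wy":0,"wz":1,"claw":255},{"x":-0.0005,"y":0,"z":-0.0272,"wx":0,"wy":0,"wz":1,"claw":255},{"x":-0.0005,"y":0,"z":-0.0272,"wx":0,"wy":0,"wz":1,"claw":255}]' 30 | tail -2
python3 -m pendant '[{"x":0,"y":0,"z":0,"wx":0,"wy":0,"wz":10,"claw":255},{"x":0,"y":0,"z":0,"wx":0,"wy":0,"wz":20,"claw":255},{"x":0,"y":0,"z":0,"wx":0,"wy":0,"wz":30,"claw":255},{"x":0,"y":0,"z":0,"wx":0,"wy":0,"wz":40,"claw":255},{"x":0,"y":0,"z":0,"wx":0,"wy":0,"wz":50,"claw":255},{"x":0,"y":0,"z":0,"wx":0,"wy":0,"wz":60,"claw":255},{"x":0,"y":0,"z":0,"wx":0,"wy":0,"wz":66,"claw":255},{"x":0,"y":0,"z":0,"wx":0,"wy":0,"wz":66,"claw":255}]' | tail -2; python3 -c "
from h import *
where()"
python3 -m pendant '[{"x":0,"y":0,"z":0,"wx":0,"wy":0,"wz":5,"claw":255},{"x":0,"y":0,"z":0,"wx":0,"wy":0,"wz":8,"claw":255},{"x":0,"y":0,"z":0,"wx":0,"wy":0,"wz":8,"claw":255}]' | tail -2; python3 -c "
from h import *
where()"
```

```text
grip_width: 0.103
gripper_force: 30.0
grip_width: 0.105
gripper_force: 30.1
49.2 [ 0.4757 -0.0589  0.0746] yaw -0.7 tilt z [-0.002 -0.    -1.   ] q [-10. -14. 116.  -0.  78.  -9.] f [-4.8  3.4  9.5] mz [ 0.629  1.158 -0.046] w 9.8 30.1
grip_width: 0.108
gripper_force: 31.3
49.6 [ 0.4757 -0.059   0.0747] yaw 7.2 tilt z [-0.002 -0.001 -1.   ] q [-10. -14. 116.  -0.  78. -17.] f [-6.7  2.7  9.9] mz [ 0.381  1.423 -0.485] w 10.0 31.3
```

```bash
python3 -m pendant '[{"x":0,"y":0,"z":0,"wx":0,"wy":0,"wz":3,"claw":255},{"x":0,"y":0,"z":0,"wx":0,"wy":0,"wz":3,"claw":255},{"x":0,"y":0,"z":0,"wx":0,"wy":0,"wz":1,"claw":255},{"x":0,"y":0,"z":0,"wx":0,"wy":0,"wz":1,"claw":130},{"x":0,"y":0,"z":0,"wx":0,"wy":0,"wz":1,"claw":130},{"x":0,"y":0,"z":0,"wx":0,"wy":0,"wz":1,"claw":130},{"x":0,"y":0,"z":0.03,"wx":0,"wy":0,"wz":1,"claw":130},{"x":0,"y":0,"z":0.04,"wx":0,"wy":0,"wz":1,"claw":130}]' | tail -2;python3 -c "
from h import *
snap('wrist');snap('wrist');where();c=(.477,-.0595)
P=pts(('wrist',));r=sel(P,c,.03,.075,.09);print(len(r),pca(r),r[:,2].max());Q=sel(P,c,.04,.05,.062);print(rect(Q))
"
python3 -m pendant '[{"x":0,"y":-0.04,"z":0.08,"wx":0,"wy":0,"wz":0,"claw":130},{"x":-0.02,"y":-0.1,"z":0.1,"wx":0,"wy":0,"wz":0,"claw":60},{"x":-0.02,"y":-0.16,"z":0.1,"wx":0,"wy":0,"wz":0,"claw":0},{"x":-0.02,"y":-0.22,"z":0.1,"wx":0,"wy":0,"wz":0,"claw":0},{"x":-0.02,"y":-0.28,"z":0.1,"wx":0,"wy":0,"wz":0,"claw":0},{"x":-0.02,"y":-0.33,"z":0.1,"wx":0,"wy":0,"wz":0,"claw":0},{"x":-0.02,"y":-0.33,"z":0.1,"wx":0,"wy":0,"wz":0,"claw":0}]' | tail -1
python3 -c "
from h import *
where();snap('top');snap('scene');c=(.477,-.0595)
for n in('top','scene'):
    P=pts((n,));r=sel(P,c,.03,.077,.09);Q=sel(P,c,.045,.05,.06);print(pca(r),rect(Q),rect(sel(P,c,.06,.015,.0265)))
p=np.load('last_top.npz')['p'];q=np.load('last_scene.npz')['p'];a=cv2.resize(p[120:290,190:390],None,fx=2,fy=2,interpolation=2);b=cv2.resize(q[130:300,150:350],None,fx=2,fy=2,interpolation=2);cv2.imwrite('pics/fin.png',np.hstack([a,b])[...,::-1])"
```

```text
grip_width: 0.489
gripper_force: 0.0
50.7 [ 0.4763 -0.0593  0.1147] yaw 8.2 tilt z [ 0.    -0.002 -1.   ] q [-10. -16. 113.  -0.  82. -18.] f [-0.9 -0.  -0.6] mz [-0.053 -0.002 -0.035] w 45.6 0.0
533 (array([ 0.4744, -0.0597]), np.float64(93.0), array([0.0101, 0.0339])) 0.0859407807469032
(array([474.2, -60.8]), array([40., 40.]), 24.3)
gripper_force: 0.0
51.6 [ 0.4549 -0.3922  0.2115] yaw 8.0 tilt z [-0.003  0.    -1.   ] q [-43.  -2.  93.  -0.  90. -51.] f [-0.4  0.7 -0.3] mz [-0.092  0.054 -0.057] w 92.8 0.0
(array([ 0.4758, -0.061 ]), np.float64(90.2), array([0.0101, 0.0321])) (array([475.9, -60.7]), array([39.7, 40.1]), 25.3) (array([476.4, -59.4]), array([75.1, 74.8]), 20.1)
(array([ 0.4777, -0.0639]), np.float64(92.8), array([0.0124, 0.0355])) (array([478.3, -63.7]), array([40.6, 38.3]), 30.9) (array([477.1, -60. ]), array([75.8, 80.2]), 20.0)
```

View pics/fin.png

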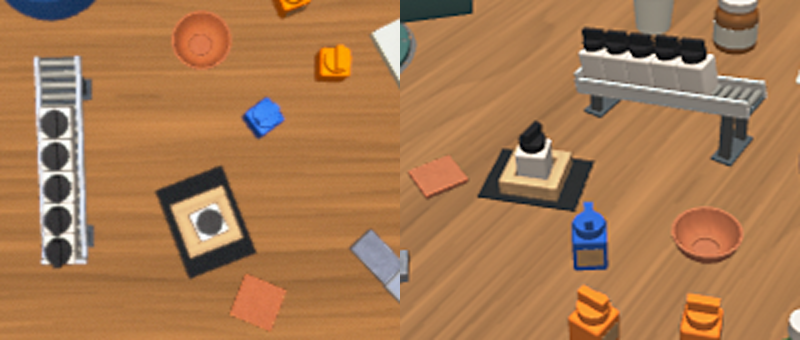

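Old1 stands in the pocket with its rib 68.7° (1.2 rad) from tight in the wrist view. Five jars are seated in the lane, and the tile, dish and brush are where they were.

```bash
python3 -c "
from h import *
print(bot.job_done())"
```

```text
the job is handed in; nothing more can be done
None
```

I handed the job in at about 52 s: old1 stands in the pocket with its cap undone to the stop, and all three new jars are screwed tight and loaded upright in the lane behind old2 and old3; I loaded the new jars before moving old1, because tightening them needed the pocket.

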